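# Load the test kiln

## Task

Swing the door of the small bench kiln wide open, then stand the terracotta tumbler upright on the kiln's floor, all of it inside the chamber so that the door could be shut later. Carry it upright and set it down gently, do not disturb the other things on the bench, and leave the door wide open.

Things in the scene. Friction and masses are not known exactly. Their poses are not given: they have to be found in the camera images.
- kiln: Fixed grey bench kiln, box 250 wide (y) x 280 deep (x) x 305 high. Origin: on the bench under the middle of its front opening; x points into the chamber, y to the hinge side, z up. Chamber: front opening 190 wide, floor 65 and roof underside 275 above the bench, 250 deep. Roof and side walls (30 thick) reach forward to the front plane x = 0: reach in from the front with a tilted tool. (mm)
- kiln_door (a joint): Angle (rad) of the blue kiln door: 0 shut, grows as it swings towards the robot about the vertical hinge on the kiln's +y edge, at most 2.05; may start a little ajar; stays where it is left. Panel 250 wide, 30 thick, from 45 to 295 above the bench, lying before the kiln's front plane when shut. (mm)
- door_handle (a point): Grip point on the door's steel D handle, 265 above the bench: a vertical round bar 12 thick, top at 288, bottom at 169, axis 45 off the door's outer face and 220 from the hinge line; level bars join its ends to the door. Pinch it from above, fingers closing along the door's width. Axes turn with the door: x its normal (outside is -x), y along its width to the hinge, z up; as the kiln's at 0. (mm)
- door_hinge (a point): Point on the door's vertical hinge line, 265 above the bench, at kiln x = 0, y = +125. Axes turn with the door. (mm)
- kiln_shelf (a point): A good spot for the tumbler's foot: on the chamber floor, midway between the side walls, 50 mm behind the kiln's front plane. Axes as the kiln's.
- tumbler: Loose terracotta-coloured straight round tumbler, open at the top, outside diameter 56 mm, wall 4 mm, height 100 mm, about 0.22 kg, standing on the ware board. Origin: centre of its foot; z up along its axis.
- ware_board: Fixed plywood ware board 300 x 240 x 15 mm, lying flat on the bench; origin at the centre of its underside. The three pots stand on it in any order.
- mug: Bystander: white mug, diameter 66 mm, height 80 mm, with a handle on its own +y side reaching about 30 mm out. Origin: centre of its foot.
- jar: Bystander: blue jar with a cork-coloured lid, diameter 64 mm, height 80 mm. Origin: centre of its foot.
- brush: Bystander: brush 170 mm long, about 25 mm high, lying on the bench near the robot's side of the kiln. Origin about its middle; x along it.

How it is judged:
By the outcome, as a careful person would: the job done as asked, in the order asked, and still so for the second after the job is handed in, with the robot touching nothing.
It also fails if it takes over 64 s, if anything falls off the work surface, if the arm or the gripper's body presses on something with over 40 N, if the wrist force passes 120 N, or if a joint passes its speed limit or range.

## Robot

A 7-joint arm with a two-finger parallel gripper is mounted at the origin on the work surface. World frame = base frame: x ahead of the robot, y to its left, z up, the work surface at z = 0. Lengths are in m, angles in rad, forces in N, time in s.
With the tool pointing down it reaches from about 0.35 to 0.9 m from the base axis. Payload 7.2 kg.
Tool frame: the origin (TCP) lies between the finger pads; the fingertips stand 8 mm ahead of it and the grasp point (between the pads) lies 11 mm behind it (ctrl.finger_overhang is the distance from the TCP to the fingertips, in m); z points along the fingers, y is the line along which they close (so a half turn about z gives the same grasp; the last joint's range is limited). The gripper opens to 88 mm and grips with 3 to 60 N. Pads are 20 mm wide; open, the fingers measure 115 mm over their backs; the gripper's body (75 mm by 178 mm) begins 61 mm behind the grasp point.
Start: joints at [1.279, 0.411, -0.013, 1.596, 0.006, 1.134, -0.082], TCP at [0.139, -0.609, 0.231] pointing down, gripper open.
Joint ranges: [-2.95, 2.95], [-0.29, 1.99], [-1.47, 1.44], [0.14, 2.54], [-1.03, 4.17], [0.13, 1.85], [-2.86, 2.86]. Speed limits (rad/s): [2.39, 2.39, 3.01, 3.01, 3.14, 3.14, 3.14].

## Interface

Orientations are given as a unit quaternion [w, x, y, z].
In Python, from rig import ctrl gives the robot as it stands. The module is installed in compiled form; this text tells all that it offers.
- The arm moves only by the tool step_arm, never from a script. Its argument "series" is a list that holds one entry, the list of rows, each a list of 5 numbers: the opening, from 0 (shut) to 1 (fully open), then the shift along the tool's x, y, z each as a share of 0.03 m, from -1 to 1, then the turn about the tool's z as a share of 0.12 rad, from -1 to 1. A call has 1 to 10 rows; each row shifts and turns the commanded pose from where the row before left it, along the tool's axes as they then stand; what a row does not reach is not made up. A row lasts 1/12 s, in which the tool goes at most 41.7 mm and 7.16 degrees, less where a joint would pass 70% of its speed; a pose out of reach is approached as far as the arm can. A call with a number of a shift or a turn outside -1 to 1 is refused whole. A call with a gripper value outside its range is refused whole. The fingers move at their own pace and stop on an object; "squeeze" is the grip in N (left out, the last holds). Time passes only in rows, so rows that do not move let the fingers close. It gives the time, the measured TCP pose, the force, the opening and the grip force at its end, in the units of the state.
- ctrl.read_state(): the state, without advancing time (a new reading comes with each control period).
- ctrl.snapshot(name): name is "scene" or "top" or "wrist"; returns a dict with "pixels" (384x512x3 uint8, red, green, blue), "z_map" (384x512 float32, m along the optical axis (not along the pixel's ray), 0 where there is no reading), "vertical_fov" (degrees; the focal length in pixels is half the picture's height over the tangent of half this angle, whatever the lens; pixels are square), "cx", "cy" (the principal point, pixels), "world_to_cam" (4x4, takes a point from world to camera coordinates). Camera axes: x right, y up, looking along -z (the intrinsics and any distortion apply to the point x, -y, -z); pixel columns grow to the right and rows downward; lengths in m; the calibration is good to about 2 mm. A picture is of the moment at which its call begins.
- ctrl.sign_off(): hands the job in; it is judged then, once.
The state is a dict: "t": time; "joint_pos": joint angles; "joint_vel": joint speeds; "effort": joint torques, N m; "position": TCP position; "tcp_rot": TCP orientation; "force": force on the tool from outside, world axes, zero at the start; "torque": the same for the moment, N m; "grip_width": finger opening in m; "gripper_force": force on a finger pad.
Only numpy, scipy, OpenCV 4.12 (cv2) and the standard library are available. Lean on these libraries where they do the work, as an engineer would, in place of code of your own. Each camera call takes 0.05 s, during which the arm holds its last target. There are 200 camera calls.

## Working session

There is one attempt and no reset: what is moved stays moved. The work goes in short steps, Python scripts to look and compute and a tool call to move; the robot and the scene stay as the last step left them, time stands still between calls to the robot, and variables do not carry over. Pictures are saved under pics/ and viewed, at most 10 in all, crops included, and the job is handed in when it is done.

Besides the shell and the picture viewer there is one more tool, called after ">>>" by a JSON object that holds its "name" and its "arguments". step_arm: Moves the arm, as the interface text tells. Its arguments: {"type":"object","properties":{"series":{"type":"array"},"squeeze":{"type":"number"}},"required":["series"]}

```bash
mkdir -p pics; cat > h.py <<'E'
import numpy as np, cv2
from rig import ctrl
from scipy.spatial.transform import Rotation as R
def snap(n):
    s=ctrl.snapshot(n); return s
def cloud(s):
    z=s["z_map"]; h,w=z.shape; f=h/2/np.tan(np.radians(s["vertical_fov"])/2)
    v,u=np.mgrid[:h,:w]
    P=np.stack([(u-s["cx"])/f*z,-(v-s["cy"])/f*z,-z,np.ones_like(z)],-1)
    W=P@np.linalg.inv(s["world_to_cam"]).T
    W=W[...,:3]; W[z<=0]=np.nan; return W
def save(s,n): cv2.imwrite(f"pics/{n}.png",s["pixels"][...,::-1])
def Rt():
    q=ctrl.read_state()["tcp_rot"]; return R.from_quat(np.r_[q[1:],q[0]])
E
python3 - <<'E'
from h import *
st=ctrl.read_state()
for k in st: print(k,np.round(st[k],3))
print(np.round(Rt().as_matrix(),3), ctrl.finger_overhang)
a=snap("scene");b=snap("top")
im=np.vstack([a["pixels"],b["pixels"]])
for s in(a,b): print(s.keys(),s["vertical_fov"],s["cx"],s["cy"],np.round(s["world_to_cam"],3).tolist())
save(a,"scene0");save(b,"top0")
E
```

```text
t 0.0
joint_pos [ 1.279  0.412 -0.013  1.597  0.006  1.134 -0.082]
joint_vel [-0.    -0.001 -0.     0.001  0.001  0.    -0.002]
effort [ 1.0000e-03 -5.8796e+01  6.4200e-01 -2.9108e+01 -5.4000e-02  1.8000e-02
  0.0000e+00]
position [ 0.139 -0.609  0.23 ]
tcp_rot [-0.001  0.994  0.112 -0.   ]
force [-0.26   0.137  0.596]
torque [ 0.034 -0.013  0.019]
gripper_force 0.0
grip_width 0.088
[[ 0.975  0.222 -0.   ]
 [ 0.222 -0.975  0.002]
 [-0.    -0.002 -1.   ]] 0.008
dict_keys(['pixels', 'z_map', 'vertical_fov', 'cx', 'cy', 'world_to_cam']) 52.60803305001961 259.1714478232073 189.20754767131382 [[-0.778, 0.628, -0.01, 0.436], [-0.579, -0.712, 0.398, 0.211], [0.243, 0.316, 0.917, -1.337], [0.0, 0.0, 0.0, 1.0]]
dict_keys(['pixels', 'z_map', 'vertical_fov', 'cx', 'cy', 'world_to_cam']) 42.93860275661817 257.00163905467366 189.08773550703674 [[0.012, -1.0, -0.0, -0.042], [0.997, 0.012, 0.083, -0.534], [-0.083, -0.001, 0.997, -1.259], [0.0, 0.0, 0.0, 1.0]]
```

View pics/scene0.png

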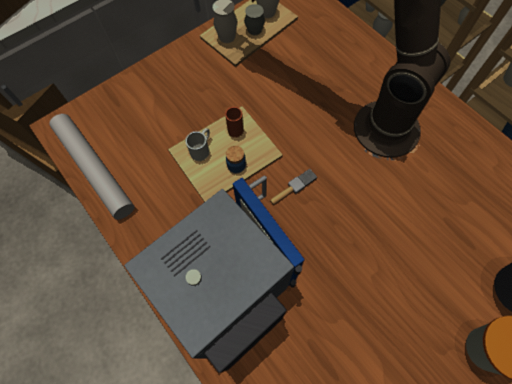

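View pics/top0.png

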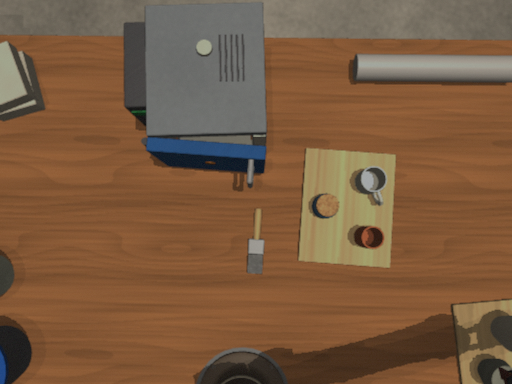

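The overhead picture shows the blue door slightly ajar, with its handle at about (250,172) and its hinge at the left end near (150,145). The tumbler is at (370,237), the jar at (326,206), the mug at (373,180) and the brush at (257,240). Next I'll measure them.

```bash
python3 - <<'E'
from h import *
for n in("top","scene"):
    s=snap(n);W=cloud(s);p=s["pixels"].astype(int);X,Y,Z=W[...,0],W[...,1],W[...,2]
    r,g,b=p[...,0],p[...,1],p[...,2]
    if n=="top":
        m=(abs(Z-.305)<.008)
        q=W[m]; rect=cv2.minAreaRect((q[:,:2]*1000).astype(np.float32)); print("roof",rect,cv2.boxPoints(rect).round().tolist(),np.median(q[:,2]))
        roof=m
    m=(b>r+40)&(b>g+20)&(abs(Z-.295)<.008)&(X>.3)
    q=W[m]; rect=cv2.minAreaRect((q[:,:2]*1000).astype(np.float32)); print(n,"doortop",len(q),rect,cv2.boxPoints(rect).round().tolist(),np.median(q[:,2]))
    # tumbler
    m=(Z>.03)&(Z<.13)&(X>.3)&(X<.75)&(Y<-.2)&(Y>-.5)
    c,l,stt,cen=cv2.connectedComponentsWithStats(m.astype(np.uint8))
    for i in range(1,c):
        if stt[i,4]<60: continue
        q=W[l==i]; top=np.percentile(q[:,2],97); t=q[q[:,2]>top-.006]
        cc,rr=cv2.minEnclosingCircle((t[:,:2]*1000).astype(np.float32))
        print(n,cen[i].round(),"top",top.round(3),"circ",np.round(cc),round(rr),"rgb",p[l==i].mean(0).round())
    # handle
    m=(Z>.16)&(Z<.3)&(X>.38)&(X<.75)&(Y<.05)&(Y>-.2)&~((b>r+25))
    q=W[m]; 
    if n=="top": 
      H=q[(abs(q[:,2]-.285)<.008)]; print("handle",len(H),H.min(0),H.max(0)); 
      v,u=np.where(m&(abs(Z-.285)<.008));print(u.min(),u.max(),v.min(),v.max())
      print(W[165:190,250].round(3)[::3])
    m=(Z>.006)&(Z<.04)&(X>.3)&(X<.6)&(Y<.05)&(Y>-.15)
    q=W[m]; 
    if len(q): print(n,"brush",q.min(0).round(3),q.max(0).round(3),len(q))
E
```

```text
roof ((478.8953552246094, -110.4549560546875), (1042.8226318359375, 361.6872863769531), 33.76015090942383) [[-55.0, -250.0], [146.0, -551.0], [1013.0, 29.0], [812.0, 330.0]] 0.304198670827856
top doortop 1638 ((596.19970703125, 72.11207580566406), (247.60731506347656, 31.055482864379883), 85.99390411376953) [[572.0, -50.0], [603.0, -52.0], [620.0, 195.0], [589.0, 197.0]] 0.2940726303941342
top [373. 184.] top 0.097 circ [ 557. -325.] 33 rgb [99. 97. 87.]
top [330. 206.] top 0.098 circ [ 491. -211.] 28 rgb [149. 115.  76.]
top [370. 237.] top 0.117 circ [ 413. -317.] 28 rgb [84. 51. 34.]
handle 256 [ 0.52495909 -0.05365626  0.27700991] [0.62905639 0.04923703 0.29299162]
217 266 134 183
[[ 0.562 -0.021  0.29 ]
 [ 0.556 -0.021  0.289]
 [ 0.55  -0.021  0.284]
 [ 0.544 -0.021  0.288]
 [ 0.538 -0.021  0.286]
 [ 0.531 -0.021  0.288]
 [ 0.525 -0.021  0.286]
 [ 0.523 -0.02   0.233]
 [ 0.536 -0.017  0.001]]
top brush [ 0.315 -0.15   0.006] [0.574 0.049 0.026] 823
scene doortop 1268 ((595.28076171875, 76.04541015625), (247.95762634277344, 29.15350341796875), 86.31437683105469) [[573.0, -47.0], [602.0, -49.0], [618.0, 199.0], [589.0, 201.0]] 0.29346936717565086
scene [234. 120.] top 0.115 circ [ 411. -310.] 29 rgb [51. 26. 15.]
scene [198. 144.] top 0.094 circ [ 557. -319.] 34 rgb [63. 63. 56.]
scene [232. 153.] top 0.097 circ [ 491. -206.] 27 rgb [128.  94.  59.]
scene brush [ 0.304 -0.15   0.006] [ 0.502 -0.006  0.024] 601
```

```bash
python3 - <<'E'
from h import *
q=[]
for n in("top","scene"):
    s=snap(n);W=cloud(s);X,Y,Z=W[...,0],W[...,1],W[...,2];p=s["pixels"].astype(int)
    m=(abs(Z-.305)<.005)&(X>.6)&(Y>-.12)&(Y<.27)&(p[...,2]<p[...,0]+25)
    m=cv2.morphologyEx(m.astype(np.uint8),cv2.MORPH_OPEN,np.ones((3,3)))>0
    q=W[m]; rect=cv2.minAreaRect((q[:,:2]*1000).astype(np.float32)); print(n,rect,cv2.boxPoints(rect).round().tolist(),np.median(q[:,2]))
    # front edge: min X per Y bin
    F=[(y+.01,np.percentile(q[(q[:,1]>y)&(q[:,1]<y+.02),0],2)) for y in np.arange(-.04,.18,.02) if ((q[:,1]>y)&(q[:,1]<y+.02)).sum()>20]
    print(np.round(F,3).tolist(), np.polyfit(*np.array(F).T,1))
E
```

```text
top ((763.859619140625, 75.35621643066406), (281.1041259765625, 250.04360961914062), 2.1568703651428223) [[619.0, 195.0], [628.0, -55.0], [909.0, -44.0], [900.0, 206.0]] 0.30421863159566775
[[-0.03, 0.634], [-0.01, 0.631], [0.01, 0.631], [0.03, 0.631], [0.05, 0.63], [0.07, 0.628], [0.09, 0.628], [0.11, 0.628], [0.13, 0.626], [0.15, 0.625], [0.17, 0.625]] [-0.04202781  0.63173171]
scene ((762.4237060546875, 80.45345306396484), (279.9643249511719, 249.73687744140625), 2.370819330215454) [[617.0, 199.0], [628.0, -50.0], [907.0, -39.0], [897.0, 211.0]] 0.3034857001757353
[[-0.03, 0.634], [-0.01, 0.633], [0.01, 0.632], [0.03, 0.633], [0.05, 0.631], [0.07, 0.63], [0.09, 0.629], [0.11, 0.628], [0.13, 0.627], [0.15, 0.627], [0.17, 0.626]] [-0.03851101  0.63268055]
```

>>> {"name": "step_arm", "arguments": {"series": [[[1,0,0,-1,-1],[1,0,0,-1,-1],[1,0,0,-1,-1],[1,0,0,-1,-1],[1,0.5,0,-0.5,-1]]]}}

```text
t: 0.72
position: [0.1476, -0.6017, 0.3694]
tcp_rot: [0.002, 0.916, 0.401, -0.001]
force: [-0.3, -0.7, 0.2]
grip_width: 0.0879
gripper_force: 0.0
```

```bash
cat >> h.py <<'E'
def plan(tgt,turn,n,g=1,dec=2,P=None,M=None,waypts=None):
    """rows moving TCP in a straight line (or through waypts) to tgt while turning 'turn' rad about tool z"""
    st=ctrl.read_state(); p=np.array(st["position"]) if P is None else np.array(P); m=Rt() if M is None else M
    pts=np.linspace(p,tgt,n+1)[1:] if waypts is None else np.array(waypts); n=len(pts); rows=[]
    for q in pts:
        d=(m.inv().apply(q-p)/.03).round(dec); t=round(turn/n/.12,dec)
        rows.append([g,*(d+0.).tolist(),t]); p=p+m.apply(d*.03); m=m*R.from_rotvec([0,0,t*.12])
        if max(abs(d))>1 or abs(t)>1: print("OVER",d,t)
    for i in range(0,n,10): print([[[round(float(v),3) for v in r] for r in rows[i:i+10]]])
    print("end",p.round(4),m.as_matrix().round(3).tolist()); return p,m
E
python3 - <<'E'
from h import *
print(np.round(ctrl.read_state()["joint_pos"],3))
plan([.528,-.017,.37],-2.25,28)
E
```

```text
[ 1.338  0.327 -0.121  1.397  0.041  1.415  0.472]
[[[1.0, 0.82, -0.14, 0.0, -0.67], [1.0, 0.83, -0.07, -0.01, -0.67], [1.0, 0.83, -0.01, 0.0, -0.67], [1.0, 0.82, 0.06, -0.01, -0.67], [1.0, 0.83, 0.13, 0.0, -0.67], [1.0, 0.8, 0.19, -0.01, -0.67], [1.0, 0.79, 0.26, 0.0, -0.67], [1.0, 0.77, 0.32, 0.0, -0.67], [1.0, 0.74, 0.38, -0.01, -0.67], [1.0, 0.71, 0.43, 0.0, -0.67]]]
[[[1.0, 0.66, 0.5, -0.01, -0.67], [1.0, 0.63, 0.54, 0.0, -0.67], [1.0, 0.58, 0.59, -0.01, -0.67], [1.0, 0.53, 0.64, 0.0, -0.67], [1.0, 0.48, 0.68, 0.0, -0.67], [1.0, 0.42, 0.72, -0.01, -0.67], [1.0, 0.37, 0.74, 0.0, -0.67], [1.0, 0.3, 0.78, -0.01, -0.67], [1.0, 0.24, 0.79, 0.0, -0.67], [1.0, 0.17, 0.81, -0.01, -0.67]]]
[[[1.0, 0.11, 0.83, 0.0, -0.67], [1.0, 0.04, 0.83, 0.0, -0.67], [1.0, -0.02, 0.83, -0.01, -0.67], [1.0, -0.09, 0.82, 0.0, -0.67], [1.0, -0.16, 0.82, -0.01, -0.67], [1.0, -0.22, 0.8, 0.0, -0.67], [1.0, -0.29, 0.78, 0.0, -0.67], [1.0, -0.35, 0.75, -0.01, -0.67]]]
end [ 0.5281 -0.0171  0.37  ] [[-0.998, 0.065, -0.0], [0.065, 0.998, -0.005], [0.0, -0.005, -1.0]]
```

>>> {"name": "step_arm", "arguments": {"series": [[[1.0,0.82,-0.14,0.0,-0.67],[1.0,0.83,-0.07,0,-0.67],[1.0,0.83,0,0.0,-0.67],[1.0,0.82,0.06,0,-0.67],[1.0,0.83,0.13,0.0,-0.67],[1.0,0.8,0.19,0,-0.67],[1.0,0.79,0.26,0.0,-0.67],[1.0,0.77,0.32,0.0,-0.67],[1.0,0.74,0.38,0,-0.67],[1.0,0.71,0.43,0.0,-0.67]]]}}

```text
t: 1.55
position: [0.287, -0.39, 0.3657]
tcp_rot: [0.0, 0.685, 0.728, -0.0]
force: [0.4, -0.1, -0.2]
grip_width: 0.0879
gripper_force: 0.0
```

>>> {"name": "step_arm", "arguments": {"series": [[[1.0,0.66,0.5,0,-0.67],[1.0,0.63,0.54,0.0,-0.67],[1.0,0.58,0.59,0,-0.67],[1.0,0.53,0.64,0.0,-0.67],[1.0,0.48,0.68,0.0,-0.67],[1.0,0.42,0.72,0,-0.67],[1.0,0.37,0.74,0.0,-0.67],[1.0,0.3,0.78,0,-0.67],[1.0,0.24,0.79,0.0,-0.67],[1.0,0.17,0.81,0,-0.67]]]}}

```text
t: 2.38
position: [0.4232, -0.1817, 0.3658]
tcp_rot: [0.0, 0.346, 0.938, -0.0]
force: [0.1, -0.1, 0.2]
grip_width: 0.0879
gripper_force: 0.0
```

>>> {"name": "step_arm", "arguments": {"series": [[[1.0,0.11,0.83,0.0,-0.67],[1.0,0.04,0.83,0.0,-0.67],[1.0,-0.02,0.83,0,-0.67],[1.0,-0.09,0.82,0.0,-0.67],[1.0,-0.16,0.82,0,-0.67],[1.0,-0.22,0.8,0.0,-0.67],[1.0,-0.29,0.78,0.0,-0.67],[1.0,-0.35,0.75,0,-0.67]]]}}

```text
t: 3.05
position: [0.5324, -0.0149, 0.3657]
tcp_rot: [0.0, 0.031, 1.0, -0.0]
force: [0.2, -0.7, -0.1]
grip_width: 0.0877
gripper_force: 0.0
```

```bash
python3 - <<'E'
from h import *
print(np.round(ctrl.read_state()["joint_pos"],3))
s=snap("wrist");save(s,"w1");W=cloud(s)
X,Y,Z=W[...,0],W[...,1],W[...,2]
m=(Z>.275)&(Z<.296)&(X<.568)&(X>.5)&(abs(Y+.017)<.04)
v,u=np.where(m); print(len(v),u.min() if len(u) else 0,u.max() if len(u) else 0,W[m].min(0),W[m].max(0),np.median(W[m],0)) if len(v) else print("none")
t=snap("top");W=cloud(t);m=(abs(W[...,2]-.284)<.012)&(W[...,0]<.565)&(W[...,0]>.5)&(abs(W[...,1]+.017)<.04)
print("top",m.sum(),W[m].min(0),W[m].max(0)) if m.any() else print("occl")
plan([.528,-.017,.254],0,5)
E
```

```text
[ 0.616  0.262 -0.842  1.573  0.198  1.395  1.264]
728 249 262 [ 0.52305601 -0.02442222  0.27551235] [ 0.56796104 -0.01072256  0.28905728] [ 0.54383116 -0.01722163  0.28656466]
occl
[[[1.0, 0.03, -0.04, 0.74, 0.0], [1.0, 0.03, -0.03, 0.75, 0.0], [1.0, 0.03, -0.04, 0.74, 0.0], [1.0, 0.03, -0.04, 0.74, 0.0], [1.0, 0.03, -0.04, 0.75, 0.0]]]
end [ 0.5281 -0.0172  0.2539] [[-0.998, 0.059, 0.0], [0.059, 0.998, 0.002], [-0.0, 0.002, -1.0]]
```

>>> {"name": "step_arm", "arguments": {"series": [[[1,0.03,-0.04,0.74,0],[1,0.03,-0.03,0.75,0],[1,0.03,-0.04,0.74,0],[1,0.03,-0.04,0.74,0],[1,0.03,-0.04,0.75,0],[0,0,0,0,0],[0,0,0,0,0],[0,0,0,0,0],[0,0,0,0,0],[0,0,0,0,0]]], "squeeze": 25}}

```text
t: 3.98
position: [0.5278, -0.0212, 0.2554]
tcp_rot: [0.001, 0.033, 0.999, -0.0]
force: [-0.4, 0.7, -0.5]
grip_width: 0.0581
gripper_force: 0.0
```

```bash
python3 - <<'E'
from h import *
st=ctrl.read_state();print(np.round(st["joint_pos"],3),st["grip_width"],st["force"],st["position"])
H=np.array([.618,.1975]);p=np.array(st["position"]);d=p[:2]-H;print(np.hypot(*d))
tot=1.82;n=46
# gentle ramp
a=np.linspace(0,tot,n+1)[1:]
wp=[np.r_[H+np.array([[np.cos(t),np.sin(t)],[-np.sin(t),np.cos(t)]])@d,p[2]] for t in a]
plan(None,tot,n,g=0,waypts=wp)
E
```

```text
[ 0.606  0.329 -0.821  1.759  0.261  1.164  1.212] 0.058068078465293334 [-0.44646726  0.73974308 -0.46259951] [ 0.52777258 -0.02122664  0.2554304 ]
0.23660585555417452
[[[0.0, 0.29, 0.11, 0.0, 0.33], [0.0, 0.3, 0.1, 0.0, 0.33], [0.0, 0.29, 0.11, 0.0, 0.33], [0.0, 0.29, 0.1, 0.0, 0.33], [0.0, 0.3, 0.11, 0.0, 0.33], [0.0, 0.29, 0.1, 0.0, 0.33], [0.0, 0.3, 0.11, 0.0, 0.33], [0.0, 0.29, 0.1, -0.01, 0.33], [0.0, 0.29, 0.11, 0.0, 0.33], [0.0, 0.3, 0.1, 0.0, 0.33]]]
[[[0.0, 0.29, 0.11, 0.0, 0.33], [0.0, 0.29, 0.1, 0.0, 0.33], [0.0, 0.3, 0.11, 0.0, 0.33], [0.0, 0.29, 0.1, 0.0, 0.33], [0.0, 0.3, 0.11, 0.0, 0.33], [0.0, 0.29, 0.1, 0.0, 0.33], [0.0, 0.29, 0.11, 0.0, 0.33], [0.0, 0.3, 0.1, 0.0, 0.33], [0.0, 0.29, 0.11, 0.0, 0.33], [0.0, 0.29, 0.1, 0.0, 0.33]]]
[[[0.0, 0.3, 0.11, 0.0, 0.33], [0.0, 0.29, 0.1, 0.0, 0.33], [0.0, 0.3, 0.11, 0.0, 0.33], [0.0, 0.29, 0.1, 0.0, 0.33], [0.0, 0.29, 0.11, 0.0, 0.33], [0.0, 0.3, 0.1, 0.0, 0.33], [0.0, 0.29, 0.11, 0.0, 0.33], [0.0, 0.3, 0.1, 0.0, 0.33], [0.0, 0.29, 0.11, 0.0, 0.33], [0.0, 0.29, 0.1, 0.0, 0.33]]]
[[[0.0, 0.3, 0.11, 0.0, 0.33], [0.0, 0.29, 0.1, 0.0, 0.33], [0.0, 0.29, 0.11, 0.0, 0.33], [0.0, 0.3, 0.1, 0.0, 0.33], [0.0, 0.29, 0.11, 0.0, 0.33], [0.0, 0.3, 0.1, 0.0, 0.33], [0.0, 0.29, 0.11, 0.0, 0.33], [0.0, 0.29, 0.1, 0.0, 0.33], [0.0, 0.3, 0.11, 0.0, 0.33], [0.0, 0.29, 0.1, 0.0, 0.33]]]
[[[0.0, 0.3, 0.11, 0.0, 0.33], [0.0, 0.29, 0.1, 0.0, 0.33], [0.0, 0.29, 0.11, 0.0, 0.33], [0.0, 0.3, 0.1, 0.0, 0.33], [0.0, 0.29, 0.11, 0.0, 0.33], [0.0, 0.3, 0.1, 0.0, 0.33]]]
end [0.4283 0.339  0.2554] [[0.312, 0.95, 0.002], [0.95, -0.312, -0.0], [0.0, 0.002, -1.0]]
```

>>> {"name": "step_arm", "arguments": {"series": [[[0,0,0.12,0,0],[0,0,0,0,0],[0,0,0,0,0],[0,0,0,0,0],[0,0,0,0,0],[0,0,0,0,0],[0,0,0,0,0],[0,0,0,0,0],[0,0,0,0,0]]]}}

```text
t: 4.73
position: [0.5274, -0.0173, 0.254]
tcp_rot: [0.0, 0.033, 0.999, 0.0]
force: [0.8, 1.6, -0.5]
grip_width: 0.0116
gripper_force: 25.0
```

>>> {"name": "step_arm", "arguments": {"series": [[[0,0.29,0.1,0,0.33],[0,0.29,0.11,0,0.33],[0,0.29,0.1,0,0.33],[0,0.29,0.11,0,0.33],[0,0.29,0.1,0,0.33],[0,0.29,0.11,0,0.33]]]}}

```text
t: 5.23
position: [0.4793, 0.0105, 0.254]
tcp_rot: [0.001, 0.152, 0.988, 0.001]
force: [4.3, 3.1, -4.7]
grip_width: 0.0116
gripper_force: 25.0
```

>>> {"name": "step_arm", "arguments": {"series": [[[0,0.29,0.1,0,0.33],[0,0.29,0.11,0,0.33],[0,0.29,0.1,0,0.33],[0,0.29,0.11,0,0.33],[0,0.29,0.1,0,0.33],[0,0.29,0.11,0,0.33],[0,0.29,0.1,0,0.33],[0,0.29,0.11,0,0.33],[0,0.29,0.1,0,0.33],[0,0.29,0.11,0,0.33]]]}}

```text
t: 6.07
position: [0.4182, 0.0785, 0.254]
tcp_rot: [0.001, 0.344, 0.939, 0.001]
force: [10.1, 5.3, -11.9]
grip_width: 0.0118
gripper_force: 25.0
```

```bash
python3 - <<'E'
from h import *
st=ctrl.read_state();print(np.round(st["joint_pos"],3),np.round(st["force"],1))
p=np.array(st["position"])[:2];print(np.hypot(*(p-[.618,.1975])), Rt().as_matrix().round(3).tolist())
E
```

```text
[ 0.49   0.109 -0.831  1.976  0.09   1.09   0.49 ] [ 10.1   5.3 -11.9]
0.2325562227773168 [[-0.764, 0.645, 0.003], [0.645, 0.764, 0.002], [-0.001, 0.004, -1.0]]
```

>>> {"name": "step_arm", "arguments": {"series": [[[0,0.29,0.1,0,0.33],[0,0.29,0.11,0,0.33],[0,0.29,0.1,0,0.33],[0,0.29,0.11,0,0.33],[0,0.29,0.1,0,0.33],[0,0.29,0.11,0,0.33],[0,0.29,0.1,0,0.33],[0,0.29,0.11,0,0.33],[0,0.29,0.1,0,0.33],[0,0.29,0.11,0,0.33]]]}}

```text
t: 6.9
position: [0.3881, 0.1638, 0.254]
tcp_rot: [0.002, 0.522, 0.853, 0.002]
force: [12.2, -0.4, -12.0]
grip_width: 0.0115
gripper_force: 25.0
```

>>> {"name": "step_arm", "arguments": {"series": [[[0,0.29,0.1,0,0.33],[0,0.29,0.11,0,0.33],[0,0.29,0.1,0,0.33],[0,0.29,0.11,0,0.33],[0,0.29,0.1,0,0.33],[0,0.29,0.11,0,0.33],[0,0.29,0.1,0,0.33],[0,0.29,0.11,0,0.33],[0,0.29,0.1,0,0.33],[0,0.29,0.11,0,0.33]]]}}

```text
t: 7.73
position: [0.3929, 0.2545, 0.254]
tcp_rot: [0.001, 0.68, 0.733, 0.001]
force: [7.9, -3.1, -2.3]
grip_width: 0.0113
gripper_force: 25.0
```

```bash
python3 - <<'E'
from h import *
st=ctrl.read_state();print(np.round(st["joint_pos"],3),np.round(st["force"],1))
p=np.array(st["position"])[:2];d=p-[.618,.1975];print(np.hypot(*d)); a0=np.arctan2(-.2148,-.0906); print("swung",(a0-np.arctan2(d[1],d[0]))%(2*np.pi)+.108)
E
```

```text
[ 0.089  0.216 -0.876  1.888  0.188  1.119 -0.783] [ 7.9 -3.1 -2.3]
0.23223761572565102
swung 1.5277394068894066
```

>>> {"name": "step_arm", "arguments": {"series": [[[0,0.29,0.1,0,0.33],[0,0.29,0.11,0,0.33],[0,0.29,0.1,0,0.33],[0,0.29,0.11,0,0.33],[0,0.29,0.1,0,0.33],[0,0.29,0.11,0,0.33],[0,0.29,0.1,0,0.33],[0,0.29,0.11,0,0.33],[0,0.29,0.1,0,0.33],[0,0.29,0.11,0,0.33]]]}}

```text
t: 8.57
position: [0.4323, 0.3371, 0.254]
tcp_rot: [0.001, 0.811, 0.585, 0.0]
force: [3.4, -4.9, 1.2]
grip_width: 0.0117
gripper_force: 25.0
```

>>> {"name": "step_arm", "arguments": {"series": [[[0,0,0,0,0],[0,0,0,0,0],[1,0,0,0,0],[1,0,0,0,0],[1,0,0,0,0],[1,0,0,0,0],[1,0,0,0,0]]]}}

```text
t: 9.15
position: [0.4302, 0.3385, 0.254]
tcp_rot: [0.0, 0.81, 0.587, -0.0]
force: [0.1, -0.5, 0.9]
grip_width: 0.0413
gripper_force: 0.0
```

```bash
python3 - <<'E'
from h import *
st=ctrl.read_state();print(np.round(st["joint_pos"],3),np.round(st["force"],1),st["grip_width"])
p=np.array(st["position"])[:2];d=p-[.618,.1975];print(np.hypot(*d)); a0=np.arctan2(-.2148,-.0906); print("swung",(a0-np.arctan2(d[1],d[0]))%(2*np.pi)+.108)
for n in("top","scene"):
    s=snap(n);save(s,n+"2");W=cloud(s);pp=s["pixels"].astype(int)
    m=(pp[...,2]>pp[...,0]+35)&(pp[...,2]>pp[...,1]+20)&(abs(W[...,2]-.295)<.008)&(W[...,0]>.3)
    q=W[m]
    if len(q): r=cv2.minAreaRect((q[:,:2]*1000).astype(np.float32)); print(n,len(q),r,cv2.boxPoints(r).round().tolist())
E
```

```text
[-0.146  0.36  -0.78   1.717  0.271  1.177 -1.317] [ 0.1 -0.5  0.9] 0.04127591504048372
0.23486602643327498
swung 1.9235376111155058
top 1635 ((505.3193359375, 246.56661987304688), (30.405160903930664, 246.79547119140625), 72.56979370117188) [[383.0, 269.0], [618.0, 195.0], [628.0, 224.0], [392.0, 298.0]]
scene 1387 ((505.26483154296875, 250.43861389160156), (30.18610382080078, 245.5520477294922), 72.46170043945312) [[384.0, 273.0], [618.0, 199.0], [627.0, 228.0], [393.0, 302.0]]
```

>>> {"name": "step_arm", "arguments": {"series": [[[1,0,0,-0.5,0],[1,0,0,-1,0],[1,0,0,-1,0],[1,0,0,-1,0],[1,0,0,-1,0],[1,0,0,-1,0]]]}}

```text
t: 9.75
position: [0.4301, 0.3383, 0.4206]
tcp_rot: [0.0, 0.81, 0.587, 0.0]
force: [0.7, -0.5, -0.6]
grip_width: 0.0871
gripper_force: 0.0
```

```bash
python3 - <<'E'
from h import *
plan([.50,.02,.55],-1.927,18)
E
```

```text
[[[1.0, -0.52, 0.31, -0.24, -0.89], [1.0, -0.55, 0.25, -0.24, -0.89], [1.0, -0.57, 0.19, -0.24, -0.89], [1.0, -0.59, 0.12, -0.24, -0.89], [1.0, -0.6, 0.07, -0.24, -0.89], [1.0, -0.6, 0.0, -0.24, -0.89], [1.0, -0.6, -0.07, -0.24, -0.89], [1.0, -0.59, -0.13, -0.24, -0.89], [1.0, -0.58, -0.19, -0.24, -0.89], [1.0, -0.55, -0.25, -0.23, -0.89]]]
[[[1.0, -0.52, -0.3, -0.24, -0.89], [1.0, -0.48, -0.36, -0.24, -0.89], [1.0, -0.44, -0.41, -0.24, -0.89], [1.0, -0.4, -0.46, -0.24, -0.89], [1.0, -0.34, -0.5, -0.24, -0.89], [1.0, -0.29, -0.52, -0.24, -0.89], [1.0, -0.24, -0.56, -0.24, -0.89], [1.0, -0.17, -0.58, -0.24, -0.89]]]
end [0.5001 0.02   0.55  ] [[-0.999, -0.034, 0.0], [-0.034, 0.999, -0.0], [-0.0, -0.0, -1.0]]
```

>>> {"name": "step_arm", "arguments": {"series": [[[1.0,-0.52,0.31,-0.24,-0.89],[1.0,-0.55,0.25,-0.24,-0.89],[1.0,-0.57,0.19,-0.24,-0.89],[1.0,-0.59,0.12,-0.24,-0.89],[1.0,-0.6,0.07,-0.24,-0.89],[1.0,-0.6,0.0,-0.24,-0.89],[1.0,-0.6,-0.07,-0.24,-0.89],[1.0,-0.59,-0.13,-0.24,-0.89],[1.0,-0.58,-0.19,-0.24,-0.89],[1.0,-0.55,-0.25,-0.24,-0.89]]]}}

```text
t: 10.58
position: [0.4691, 0.1607, 0.4915]
tcp_rot: [0.0, 0.396, 0.918, -0.0]
force: [0.0, -0.6, -0.4]
grip_width: 0.0874
gripper_force: 0.0
```

>>> {"name": "step_arm", "arguments": {"series": [[[1.0,-0.52,-0.3,-0.24,-0.89],[1.0,-0.48,-0.36,-0.24,-0.89],[1.0,-0.44,-0.41,-0.24,-0.89],[1.0,-0.4,-0.46,-0.24,-0.89],[1.0,-0.34,-0.5,-0.24,-0.89],[1.0,-0.29,-0.52,-0.24,-0.89],[1.0,-0.24,-0.56,-0.24,-0.89],[1.0,-0.17,-0.58,-0.24,-0.89]]]}}

```text
t: 11.25
position: [0.5003, 0.0193, 0.5491]
tcp_rot: [0.0, -0.02, 1.0, -0.0]
force: [-0.7, -0.1, -1.2]
grip_width: 0.0875
gripper_force: 0.0
```

>>> {"name": "step_arm", "arguments": {"series": [[[1,0,0,-1,0],[1,0,0,-1,0],[1,0,0,-1,0],[1,0,0,-1,0]]]}}

```text
t: 11.58
position: [0.5073, 0.0226, 0.5701]
tcp_rot: [-0.014, -0.018, 1.0, -0.013]
force: [-0.4, -0.5, -1.0]
grip_width: 0.0877
gripper_force: 0.0
```

```bash
python3 - <<'E'
from h import *
print(np.round(ctrl.read_state()["joint_pos"],3)); print(Rt().as_matrix().round(3))
E
```

```text
[ 0.111  0.164 -0.333  1.166  0.076  1.852  1.409]
[[-0.999 -0.037 -0.027]
 [-0.036  0.999 -0.026]
 [ 0.028 -0.025 -0.999]]
```

>>> {"name": "step_arm", "arguments": {"series": [[[1,0,0,0.5,0],[1,0,0,0.5,0],[1,0,0,0,0]]]}}

```text
t: 11.83
position: [0.5056, 0.0233, 0.5378]
tcp_rot: [-0.016, -0.02, 1.0, -0.013]
force: [-0.6, -0.6, -0.5]
grip_width: 0.0877
gripper_force: 0.0
```

```bash
cat > fk.py <<'E'
import numpy as np, itertools
from scipy.spatial.transform import Rotation as R
from scipy.optimize import least_squares
from h import Rt, ctrl
def fk(j,x,s):
    b,h,L1,L2,L3,a1,a2,a3,c=x
    T=R.from_euler('z',b+s[0]*j[0]); p=np.array([0,0,h])
    T=T*R.from_euler('y',j[1]); p=p+T.apply([a1,0,L1]); T=T*R.from_euler('z',s[1]*j[2])
    T=T*R.from_euler('y',j[3]); p=p+T.apply([a2,0,L2]); T=T*R.from_euler('z',s[2]*j[4])
    T=T*R.from_euler('y',j[5]); p=p+T.apply([a3,0,L3]); T=T*R.from_euler('z',c+s[3]*j[6])
    return p,T
E
python3 - <<'E'
from fk import *
st=ctrl.read_state();print(np.round(st["joint_pos"],3),np.round(st["position"],4));print(Rt().as_matrix().round(3))
D=[([1.279,.412,-.013,1.597,.006,1.134,-.082],[.139,-.609,.230],[-.001,.994,.112,0]),
([.606,.329,-.821,1.759,.261,1.164,1.212],[.52777,-.02123,.25543],[.001,.033,.999,0]),
([.49,.109,-.831,1.976,.09,1.09,.49],[.4182,.0785,.254],[.001,.344,.939,.001]),
([.089,.216,-.876,1.888,.188,1.119,-.783],[.3929,.2545,.254],[.001,.68,.733,.001]),
([-.146,.36,-.78,1.717,.271,1.177,-1.317],[.4302,.3385,.254],[0,.81,.587,0]),
([.111,.164,-.333,1.166,.076,1.852,1.409],[.5073,.0226,.5701],[-.014,-.018,1,-.013]),
(st["joint_pos"],st["position"],st["tcp_rot"])]
best=None
for s in itertools.product([1,-1],repeat=4):
    def res(x):
        o=[]
        for j,p,q in D:
            P,T=fk(j,x,s); q=np.array(q); o+=list(P-p)+list(.3*(T.inv()*R.from_quat(np.r_[q[1:],q[0]])).as_rotvec())
        return o
    for b in (-.1,1.5,3.1,-1.5):
      for c in(0,1.57,3.14,-1.57):
        r=least_squares(res,[b,.3,.4,.4,.3,0,0,0,c])
        if best is None or r.cost<best[0]: best=(r.cost,s,r.x)
print(best); print(np.round(least_squares(lambda x:x,[0]).x,1))
E
```

```text
[ 0.122  0.151 -0.338  1.255  0.071  1.779  1.411] [0.5056 0.0233 0.5378]
[[-0.999 -0.04  -0.031]
 [-0.04   0.999 -0.027]
 [ 0.032 -0.026 -0.999]]
(np.float64(7.865591947663062e-05), (-1, -1, -1, -1), array([-0.0747283 ,  0.71266682,  0.57238024,  0.45656663,  0.7818691 ,
        0.00261377,  0.03941454,  0.00969569,  1.49608037]))
[0.]
```

>>> {"name": "step_arm", "arguments": {"series": [[[1,-1,0,0,0],[1,-1,0,0,0],[1,-1,0,0,0],[1,-1,0,0,0],[1,-1,0,0,0],[1,-1,0,0,0]]]}}

```text
t: 12.33
position: [0.6527, 0.0242, 0.5261]
tcp_rot: [-0.02, -0.017, 1.0, -0.008]
force: [0.9, -0.4, -1.1]
grip_width: 0.0881
gripper_force: 0.0
```

```bash
python3 - <<'E'
from fk import *
st=ctrl.read_state();print(np.round(st["joint_pos"],4),np.round(st["position"],4));print(Rt().as_matrix().round(3))
E
```

```text
[-0.1789  0.4367  0.115   0.8943 -0.0354  1.8531  1.521 ] [0.6527 0.0242 0.5261]
[[-0.999 -0.033 -0.039]
 [-0.033  0.999 -0.018]
 [ 0.04  -0.016 -0.999]]
```

>>> {"name": "step_arm", "arguments": {"series": [[[1,-1,0,0,0],[1,-1,0,0,0],[1,-1,0,0,0]]]}}

```text
t: 12.58
position: [0.7302, 0.0267, 0.5033]
tcp_rot: [-0.002, -0.016, 1.0, -0.01]
force: [0.1, 1.2, 0.1]
grip_width: 0.0879
gripper_force: 0.0
```

>>> {"name": "step_arm", "arguments": {"series": [[[1,-1,0,0,0],[1,-1,0,0,0],[1,-1,0,0,0]]]}}

```text
t: 12.83
position: [0.7991, 0.0284, 0.4765]
tcp_rot: [0.02, -0.017, 1.0, -0.008]
force: [0.3, -0.1, -0.2]
grip_width: 0.0877
gripper_force: 0.0
```

>>> {"name": "step_arm", "arguments": {"series": [[[1,-1,0,0,0],[1,-1,0,0,0],[1,-1,0,0,0]]]}}

```text
t: 13.08
position: [0.8576, 0.0297, 0.4515]
tcp_rot: [0.047, -0.017, 0.999, -0.007]
force: [-1.1, 0.0, 0.1]
grip_width: 0.0878
gripper_force: 0.0
```

```bash
python3 - <<'E'
from fk import *
st=ctrl.read_state();print(np.round(st["joint_pos"],4),np.round(st["position"],4));print(Rt().as_matrix().round(3))
E
```

```text
[-0.1584  0.8638  0.3249  0.3461 -0.2467  1.8534  1.5687] [0.8576 0.0297 0.4515]
[[-0.995 -0.033  0.093]
 [-0.035  0.999 -0.013]
 [-0.093 -0.016 -0.996]]
```

>>> {"name": "step_arm", "arguments": {"series": [[[1,-0.5,0,-1,0],[1,-0.5,0,-1,0],[1,-0.5,0,-1,0]]]}}

```text
t: 13.33
position: [0.8478, 0.0305, 0.5088]
tcp_rot: [0.083, -0.017, 0.996, -0.007]
force: [-0.9, -0.2, 0.6]
grip_width: 0.0878
gripper_force: 0.0
```

>>> {"name": "step_arm", "arguments": {"series": [[[1,-1,0,-1,0],[1,-1,0,-1,0],[1,-1,0,-1,0]]]}}

```text
t: 13.58
position: [0.8574, 0.0323, 0.5593]
tcp_rot: [0.133, -0.018, 0.991, -0.006]
force: [-0.2, -0.3, -0.2]
grip_width: 0.0879
gripper_force: 0.0
```

```bash
python3 - <<'E'
from fk import *
st=ctrl.read_state();print(np.round(st["joint_pos"],4),np.round(st["position"],4));print(Rt().as_matrix().round(3))
E
```

```text
[-0.1651  0.7981  0.4272  0.2421 -0.3349  1.8531  1.5667] [0.8574 0.0323 0.5593]
[[-0.964 -0.034  0.264]
 [-0.037  0.999 -0.007]
 [-0.263 -0.016 -0.965]]
```

>>> {"name": "step_arm", "arguments": {"series": [[[1,-1,0,-1,0],[1,-1,0,-1,0],[1,-1,0,-1,0],[1,-1,0,-1,0],[1,-1,0,-1,0]]]}}

```text
t: 14.0
position: [0.8523, 0.0337, 0.6445]
tcp_rot: [0.205, -0.018, 0.979, -0.004]
force: [-1.8, 2.7, 2.3]
grip_width: 0.0876
gripper_force: 0.0
```

```bash
python3 - <<'E'
from fk import *
st=ctrl.read_state();print(np.round(st["joint_pos"],4),np.round(st["position"],4));print(Rt().as_matrix().round(3))
E
```

```text
[-0.1646  0.7678  0.6931  0.136  -0.5939  1.8532  1.5672] [0.8523 0.0337 0.6445]
[[-0.915 -0.034  0.401]
 [-0.038  0.999 -0.   ]
 [-0.401 -0.015 -0.916]]
```

>>> {"name": "step_arm", "arguments": {"series": [[[1,0.8,0,-0.95,0],[1,0.8,0,-0.95,0],[1,0.8,0,-0.95,0],[1,0.8,0,-0.95,0],[1,0.8,0,-0.95,0],[1,0.8,0,-0.95,0]]]}}

```text
t: 14.5
position: [0.6594, 0.0281, 0.7407]
tcp_rot: [0.205, -0.018, 0.979, -0.003]
force: [-0.0, 1.3, 0.9]
grip_width: 0.0876
gripper_force: 0.0
```

>>> {"name": "step_arm", "arguments": {"series": [[[1,-0.45,0,-1,0],[1,-0.45,0,-1,0],[1,-0.45,0,-1,0],[1,-0.45,0,-1,0]]]}}

```text
t: 14.83
position: [0.6472, 0.0318, 0.7948]
tcp_rot: [0.236, -0.021, 0.971, -0.006]
force: [-0.3, -0.1, -0.0]
grip_width: 0.0875
gripper_force: 0.0
```

```bash
python3 - <<'E'
from fk import *
st=ctrl.read_state();print(np.round(st["joint_pos"],4),np.round(st["position"],4));print(Rt().as_matrix().round(3))
E
```

```text
[-0.3786  0.304   0.4685  0.5312 -0.1584  1.8524  1.5701] [0.6472 0.0318 0.7948]
[[-0.888 -0.038  0.459]
 [-0.043  0.999 -0.001]
 [-0.458 -0.021 -0.888]]
```

>>> {"name": "step_arm", "arguments": {"series": [[[1,-0.8,0,-1,0],[1,-0.8,0,-1,0],[1,-0.8,0,-1,0],[1,-0.8,0,-1,0],[1,-0.8,0,-1,0],[1,-0.8,0,-1,0],[1,-0.8,0,-1,0],[1,-0.8,0,-1,0]]]}}

```text
t: 15.5
position: [0.6236, 0.0338, 0.9114]
tcp_rot: [0.348, -0.02, 0.937, -0.005]
force: [0.5, -0.3, -0.2]
grip_width: 0.0883
gripper_force: 0.0
```

```bash
python3 - <<'E'
from fk import *
st=ctrl.read_state();print(np.round(st["joint_pos"],4),np.round(st["position"],4));print(Rt().as_matrix().round(3))
E
```

```text
[-0.398   0.2871  0.5851  0.3184 -0.2433  1.8524  1.5675] [0.6236 0.0338 0.9114]
[[-0.757 -0.035  0.653]
 [-0.042  0.999  0.005]
 [-0.652 -0.023 -0.758]]
```

>>> {"name": "step_arm", "arguments": {"series": [[[1,-0.8,0,-1,0],[1,-0.8,0,-1,0],[1,-0.8,0,-1,0],[1,-0.8,0,-1,0],[1,-0.8,0,-1,0],[1,-0.8,0,-1,0],[1,-0.8,0,-1,0],[1,-0.8,0,-1,0]]]}}

```text
t: 16.17
position: [0.5397, 0.0342, 1.0232]
tcp_rot: [0.448, -0.022, 0.894, -0.002]
force: [0.4, -0.7, -0.3]
grip_width: 0.088
gripper_force: 0.0
```

```bash
python3 - <<'E'
from fk import *
st=ctrl.read_state();print(np.round(st["joint_pos"],4),np.round(st["position"],4));print(Rt().as_matrix().round(3))
E
```

```text
[-0.5322  0.1962  0.8061  0.1972 -0.3245  1.8525  1.562 ] [0.5397 0.0342 1.0232]
[[-0.598 -0.037  0.801]
 [-0.04   0.999  0.016]
 [-0.801 -0.023 -0.599]]
```

>>> {"name": "step_arm", "arguments": {"series": [[[1,-0.8,0,-1,0],[1,-0.8,0,-1,0],[1,-0.8,0,-1,0],[1,-0.8,0,-1,0]]]}}

```text
t: 16.5
position: [0.4815, 0.0326, 1.0728]
tcp_rot: [0.494, -0.021, 0.869, -0.001]
force: [-0.2, 1.0, -0.5]
grip_width: 0.0878
gripper_force: 0.0
```

```bash
cat > refit.py <<'E'
from fk import *
D=[([1.279,.412,-.013,1.597,.006,1.134,-.082],[.139,-.609,.230],[-.001,.994,.112,0]),
([.606,.329,-.821,1.759,.261,1.164,1.212],[.52777,-.02123,.25543],[.001,.033,.999,0]),
([.49,.109,-.831,1.976,.09,1.09,.49],[.4182,.0785,.254],[.001,.344,.939,.001]),
([.089,.216,-.876,1.888,.188,1.119,-.783],[.3929,.2545,.254],[.001,.68,.733,.001]),
([-.146,.36,-.78,1.717,.271,1.177,-1.317],[.4302,.3385,.254],[0,.81,.587,0]),
([.122,.151,-.338,1.255,.071,1.779,1.411],[.5056,.0233,.5378],[-.016,-.02,1,-.013]),
([-.1584,.8638,.3249,.3461,-.2467,1.8534,1.5687],[.8576,.0297,.4515],[.047,-.017,.999,-.007]),
([-.398,.2871,.5851,.3184,-.2433,1.8524,1.5675],[.6236,.0338,.9114],[.348,-.02,.937,-.005]),
([-.5322,.1962,.8061,.1972,-.3245,1.8525,1.562],[.5397,.0342,1.0232],[.448,-.022,.894,-.002])]
s=(-1,-1,-1,-1)
def res(x):
    o=[]
    for j,p,q in D:
        P,T=fk(j,x,s); q=np.array(q); o+=list(P-p)+list(.3*(T.inv()*R.from_quat(np.r_[q[1:],q[0]])).as_rotvec())
    return o
X=least_squares(res,[-.07,.3,.57,.45,.35,0,0,0,1.5]).x
LO=np.array([-2.95,-.29,-1.47,.14,-1.03,.13,-2.86]);HI=np.array([2.95,1.99,1.44,2.54,4.17,1.85,2.86])
def ik(p,T,q0):
    f=lambda q:np.r_[(fk(q,X,s)[0]-p)*10,(fk(q,X,s)[1].inv()*T).as_rotvec()*3,(q-q0)*.02]
    r=least_squares(f,np.clip(q0,LO+.01,HI-.01),bounds=(LO,HI)); return r.x,np.abs(r.fun[:6]).max()
E
python3 - <<'E'
from refit import *
print(X.round(4), np.sqrt(np.mean(np.square(res(X)))))
st=ctrl.read_state();print(np.round(st["joint_pos"],4),np.round(st["position"],4));T=Rt();print(T.as_matrix().round(3))
q=np.array(st["joint_pos"])
g=.011
# where TCP must be so that contact is near fingertips: TCP = grasp centre + 5mm back
zt=T.as_matrix()[:,2]
for name,p in dict(far=[.45,-.1,.5],pre=[.30,-.313,.2],tum=[.412,-.313,.09],up=[.412,-.313,.25],front=[.5,.06,.25],inn=[.66,.074,.14]).items():
    q,e=ik(np.array(p),T,q); print(name,q.round(2),e.round(4))
E
```

```text
[-0.0674  0.2902  0.5445  0.4666  0.3544  0.0056  0.0097  0.0272  1.5081] 0.004639357533364059
[-0.7359  0.1296  0.9969  0.1644 -0.3088  1.8525  1.5583] [0.4815 0.0326 1.0728]
[[-0.511 -0.037  0.859]
 [-0.038  0.999  0.02 ]
 [-0.859 -0.022 -0.512]]
far [ 0.66 -0.29  0.06  2.1  -0.99  0.96  2.86] 0.4624
pre [-0.41 -0.29  1.36  2.33 -0.49  0.51  2.86] 1.1317
tum [-0.75 -0.29  1.44  2.46 -0.59  0.13  2.86] 1.052
up [-0.67 -0.29  1.44  2.25 -0.61  0.44  2.86] 0.7972
front [ 0.52 -0.29 -0.61  2.46 -1.03  0.13  2.45] 0.5555
inn [-0.99  0.4   0.89  2.11 -1.03  0.13  2.31] 0.9823
```

```bash
cat > feas.py <<'E'
from refit import *
rng=np.random.default_rng(0)
def ok(p,T,n=12):
    best=(9,None)
    for k in range(n):
        q0=rng.uniform(LO,HI)
        if k==0:q0=(LO+HI)/2
        f=lambda q:np.r_[(fk(q,X,s)[0]-p)*10,(fk(q,X,s)[1].inv()*T).as_rotvec()*3]
        r=least_squares(f,q0,bounds=(LO+.02,HI-.02),max_nfev=80); e=np.abs(r.fun).max()
        if e<best[0]: best=(e,r.x)
        if e<.02: break
    return best
def rot(phi,psi,flip=0):
    z=np.array([np.sin(phi)*np.cos(psi),np.sin(phi)*np.sin(psi),-np.cos(phi)]); y=np.array([-np.sin(psi),np.cos(psi),0])*(1-2*flip)
    return R.from_matrix(np.c_[np.cross(y,z),y,z])
E
python3 - <<'E'
from feas import *
for phi in (30,40,50,59):
  for psi in(-30,-15,1,15,30):
    T=rot(np.radians(phi),np.radians(psi));o=[]
    for p in ([.412,-.313,.09],[.667,.074,.14]):
        e,q=ok(np.array(p),T); o.append((round(e,3),q.round(2).tolist() if e<.05 else None))
    print(phi,psi,o)
E
```

```text
30 -30 [(np.float64(0.0), [1.58, 0.57, -1.28, 2.42, 1.7, 0.52, 0.01]), (np.float64(0.0), [-0.31, 0.44, -0.12, 1.91, 0.85, 0.61, -0.03])]
30 -15 [(np.float64(0.0), [1.56, 0.43, -1.04, 2.36, 1.14, 0.16, 0.87]), (np.float64(0.0), [-0.08, 0.4, -0.33, 1.99, 0.95, 0.49, 0.17])]
30 1 [(np.float64(0.0), [1.82, 0.76, -1.37, 2.28, 1.07, 0.44, 1.34]), (np.float64(0.0), [0.25, 0.42, -0.64, 2.02, 1.0, 0.41, 0.46])]
30 15 [(np.float64(0.0), [1.82, 0.79, -1.31, 2.18, 0.68, 0.5, 1.99]), (np.float64(0.0), [0.29, 0.4, -0.54, 2.0, 0.44, 0.29, 1.29])]
30 30 [(np.float64(0.0), [1.83, 1.0, -1.44, 2.08, 0.77, 0.76, 2.18]), (np.float64(0.0), [0.69, 0.59, -1.03, 1.96, 0.71, 0.43, 1.38])]
40 -30 [(np.float64(0.079), None), (np.float64(0.0), [-0.2, 0.47, -0.37, 2.03, 1.38, 0.73, -0.57])]
40 -15 [(np.float64(0.0), [1.8, 0.75, -1.34, 2.52, 2.22, 0.45, -0.04]), (np.float64(0.0), [0.1, 0.46, -0.63, 2.14, 1.64, 0.63, -0.52])]
40 1 [(np.float64(0.0), [1.9, 0.75, -1.31, 2.37, 1.29, 0.18, 1.22]), (np.float64(0.0), [0.41, 0.49, -0.87, 2.2, 1.85, 0.5, -0.37])]
40 15 [(np.float64(0.0), [1.97, 1.03, -1.45, 2.23, 0.93, 0.48, 1.88]), (np.float64(0.0), [0.4, 0.42, -0.68, 2.22, 2.3, 0.18, -0.56])]
40 30 [(np.float64(0.0), [1.93, 1.12, -1.45, 2.09, 0.71, 0.7, 2.33]), (np.float64(0.0), [0.76, 0.57, -1.02, 2.1, 1.02, 0.15, 1.1])]Traceback (most recent call last):
  File "<stdin>", line 6, in <module>
  File "feas.py", line 9, in ok
    r=least_squares(f,q0,bounds=(LO+.02,HI-.02),max_nfev=80); e=np.abs(r.fun).max()
    return func(*args, **kwargs)
    raise ValueError("Initial guess is outside of provided bounds")
ValueError: Initial guess is outside of provided bounds
```

```bash
sed -i 's/q0=rng.uniform(LO,HI)/q0=rng.uniform(LO+.03,HI-.03)/' feas.py; python3 - <<'E'
from feas import *
for phi in (45,50,55,59):
  for psi in(1,12,25,40):
    T=rot(np.radians(phi),np.radians(psi));o=[]
    for p in ([.412,-.313,.09],[.667,.074,.14],[.55,.07,.16]):
        e,q=ok(np.array(p),T); o.append((round(e,3),q.round(2).tolist() if e<.05 else None))
    print(phi,psi,o)
E
```

```text
45 1 [(np.float64(0.0), [1.96, 0.84, -1.31, 2.44, 1.99, 0.16, 0.6]), (np.float64(0.0), [-0.06, 0.39, -0.25, 2.3, 2.53, 0.38, -1.14]), (np.float64(0.0), [0.22, 0.24, -0.63, 2.52, 2.38, 0.48, -1.06])]
45 12 [(np.float64(0.0), [1.76, 0.65, -0.81, 2.28, -1.01, 0.37, -2.45]), (np.float64(0.0), [0.6, 0.56, -0.97, 2.28, 2.32, 0.45, -0.54]), (np.float64(0.0), [0.91, 0.53, -1.38, 2.51, 2.19, 0.59, -0.49])]
45 25 [(np.float64(0.0), [1.99, 1.12, -1.4, 2.14, 0.63, 0.56, 2.39]), (np.float64(0.0), [0.86, 0.72, -1.21, 2.23, 2.11, 0.35, 0.01]), (np.float64(0.0), [1.1, 0.61, -1.44, 2.47, 2.22, 0.37, -0.19])]
45 40 [(np.float64(0.0), [1.9, 1.11, -1.32, 1.98, 0.39, 0.77, 2.81]), (np.float64(0.0), [0.98, 0.84, -1.3, 2.09, 1.18, 0.26, 1.26]), (np.float64(0.0), [1.21, 0.69, -1.45, 2.32, 1.13, 0.16, 1.23])]
50 1 [(np.float64(0.012), [1.87, 0.76, -0.94, 2.47, 4.15, 0.28, -1.39]), (np.float64(0.0), [0.27, 0.51, -0.69, 2.34, 2.45, 0.65, -0.97]), (np.float64(0.059), None)]
50 12 [(np.float64(0.0), [2.06, 1.11, -1.4, 2.29, 0.93, 0.3, 1.96]), (np.float64(0.004), [0.45, 0.52, -0.73, 2.35, 2.81, 0.52, -1.04]), (np
[... 1102 characters left out ...]
.23, 0.02])]
59 1 [(np.float64(0.0), [1.94, 0.93, -0.91, 2.49, 4.15, 0.4, -1.2]), (np.float64(0.0), [-0.52, 0.54, 0.32, 2.43, 3.08, 0.82, -1.81]), (np.float64(0.262), None)]
59 12 [(np.float64(0.0), [2.14, 1.26, -1.38, 2.3, 0.83, 0.25, 2.21]), (np.float64(0.003), [0.49, 0.65, -0.76, 2.42, 2.97, 0.83, -1.09]), (np.float64(0.298), None)]
59 25 [(np.float64(0.004), [2.11, 1.41, -1.45, 2.14, 0.66, 0.57, 2.52]), (np.float64(0.0), [0.9, 0.89, -1.14, 2.37, 2.97, 0.6, -0.61]), (np.float64(0.1), None)]
59 40 [(np.float64(0.007), [2.0, 1.42, -1.42, 1.95, 0.47, 0.84, 2.84]), (np.float64(0.0), [0.97, 0.84, -0.97, 2.24, 4.04, 0.3, -1.42]), (np.float64(0.015), [1.27, 0.92, -1.31, 2.5, 3.24, 0.28, -0.58])]
```

```bash
cat > sim.py <<'E'
from feas import *
def step(q,p,T):
    # bounded DLS-like: minimise pose error + small joint change
    f=lambda x:np.r_[(fk(x,X,s)[0]-p)*20,(fk(x,X,s)[1].inv()*T).as_rotvec()*6,(x-q)*.05]
    r=least_squares(f,np.clip(q,LO+.011,HI-.011),bounds=(LO+.01,HI-.01),max_nfev=30); P,TT=fk(r.x,X,s)
    return r.x,np.linalg.norm(P-p)*1000,np.degrees((TT.inv()*T).magnitude())
def run(q,T,wps,p0,ds=.025,verbose=True):
    p=np.array(p0,float)
    for w in wps:
        w=np.array(w,float); n=max(1,int(np.linalg.norm(w-p)/ds)); mj=0;me=0;ma=0
        for x in np.linspace(p,w,n+1)[1:]:
            q2,e,a=step(q,x,T); mj=max(mj,abs(q2-q).max()); me=max(me,e);ma=max(ma,a); q=q2
        p=w
        if verbose: print("  ",w,q.round(2),"dj",round(mj,2),"err mm/deg",round(me,1),round(ma,1))
    return q
E
python3 - <<'E'
from sim import *
q0=np.array(ctrl.read_state()["joint_pos"])
for phi in(36,40,44):
    T=rot(np.radians(phi),np.radians(1.5))
    e,q=9,None
    r=least_squares(lambda x:np.r_[(fk(x,X,s)[0]-[.55,.03,.6])*20,(fk(x,X,s)[1].inv()*T).as_rotvec()*6,(x-[-.3,.2,.4,1.3,-.2,.9,1.56])*.01],[-.3,.2,.4,1.3,-.2,.9,1.56],bounds=(LO+.01,HI-.01))
    print(phi,r.x.round(2),r.cost.round(4))
    run(r.x,T,[[.45,-.1,.45],[.33,-.313,.25],[.33,-.313,.12],[.412,-.313,.09],[.412,-.313,.3],[.50,.0,.35],[.55,.072,.18],[.663,.074,.16],[.663,.074,.14]],[.55,.03,.6])
E
```

```text
36 [-0.35 -0.19  0.16  1.57  0.09  1.13  1.41] 0.0
   [ 0.45 -0.1   0.45] [ 0.38 -0.28 -0.    1.96 -0.34  0.97  2.11] dj 0.39 err mm/deg 14.9 2.9
   [ 0.33  -0.313  0.25 ] [-0.49 -0.28  1.43  2.23 -0.4   0.67  2.85] dj 0.38 err mm/deg 14.0 2.7
   [ 0.33  -0.313  0.12 ] [-0.57 -0.28  1.43  2.44 -0.32  0.32  2.76] dj 0.08 err mm/deg 65.0 9.1
   [ 0.412 -0.313  0.09 ] [-0.93 -0.28  1.43  2.48  0.88  0.14  1.27] dj 0.89 err mm/deg 97.5 12.7
   [ 0.412 -0.313  0.3  ] [-0.7  -0.28  1.43  2.1  -0.3   0.68  2.58] dj 0.75 err mm/deg 79.1 12.4
   [0.5  0.   0.35] [-0.25 -0.24  0.16  2.15  0.06  0.6   1.48] dj 0.13 err mm/deg 0.0 0.0
   [0.55  0.072 0.18 ] [-0.57  0.11  0.28  2.3   0.66  0.15  0.68] dj 0.22 err mm/deg 0.1 0.0
   [0.663 0.074 0.16 ] [-0.26  0.31  0.01  2.09  0.64  0.15  0.75] dj 0.13 err mm/deg 0.0 0.0
   [0.663 0.074 0.14 ] [-0.21  0.34 -0.07  2.13  1.17  0.14  0.21] dj 0.54 err mm/deg 0.2 0.1
40 [-0.32 -0.23  0.13  1.63  0.1   1.04  1.4 ] 0.0
   [ 0.45 -0.1   0.45] [ 0.44 -0.28 -0.    1.99 -0.45  0.93  2.23] dj 0.25 err mm/deg 23.3 4.4
   [ 0.33  -0.313  0.25 ] [-0.49 -0.28  1
[... 939 characters left out ...]
5] dj 0.23 err mm/deg 27.6 7.7
   [ 0.33  -0.313  0.12 ] [-0.56 -0.28  1.43  2.45 -0.44  0.3   2.85] dj 0.07 err mm/deg 67.6 13.4
   [ 0.412 -0.313  0.09 ] [-0.94 -0.28  1.43  2.47  0.86  0.14  1.27] dj 0.95 err mm/deg 98.6 15.7
   [ 0.412 -0.313  0.3  ] [-0.61 -0.28  1.43  2.17 -0.54  0.62  2.85] dj 0.78 err mm/deg 84.4 14.2
   [0.5  0.   0.35] [-0.02 -0.28 -0.01  2.25 -0.12  0.41  1.67] dj 0.28 err mm/deg 6.7 1.0
   [0.55  0.072 0.18 ] [ 0.    0.14 -0.37  2.49  2.37  0.33 -1.05] dj 1.11 err mm/deg 0.6 0.2
   [0.663 0.074 0.16 ] [-0.02  0.34 -0.3   2.28  2.37  0.31 -0.97] dj 0.06 err mm/deg 0.0 0.0
   [0.663 0.074 0.14 ] [ 0.02  0.39 -0.35  2.29  2.43  0.37 -1.02] dj 0.06 err mm/deg 0.0 0.0
```

```bash
cat > r.py <<'E'
from sim import *
tum=[.412,-.313,.09]
routes={"direct":[[.45,-.1,.45],[.33,-.313,.25]],
"left":[[.45,.3,.5],[.45,.3,.3],[.45,.0,.2],[.36,-.25,.2]],
"lowfront":[[.58,.07,.3],[.58,.05,.18],[.5,-.1,.18],[.38,-.31,.18]],
"far":[[.6,-.3,.5],[.55,-.313,.3],[.45,-.313,.2]],
"leftlow":[[.5,.3,.5],[.55,.25,.45],[.55,.1,.2],[.47,-.15,.2],[.40,-.313,.18]]}
for phi,psi in((34,1.5),(40,1.5),(36,-12)):
    T=rot(np.radians(phi),np.radians(psi))
    r=least_squares(lambda x:np.r_[(fk(x,X,s)[0]-[.55,.03,.6])*20,(fk(x,X,s)[1].inv()*T).as_rotvec()*6,(x-[-.3,.2,.4,1.3,-.2,.9,1.56])*.01],[-.3,.2,.4,1.3,-.2,.9,1.56],bounds=(LO+.01,HI-.01))
    for n,w in routes.items():
        q=run(r.x,T,w,[.55,.03,.6],verbose=False)
        q,e,a=step(q,np.array(w[-1]),T); q2=run(q,T,[tum],w[-1],verbose=False);_,e2,a2=step(q2,np.array(tum),T)
        print(phi,psi,n,q.round(2),e.round(1),a.round(1),"->",q2.round(2),e2.round(1),a2.round(1))
E
timeout 500 python3 r.py
```

```text
34 1.5 direct [-0.5  -0.28  1.43  2.22 -0.36  0.68  2.82] 4.6 0.8 -> [-0.93 -0.28  1.43  2.49  0.88  0.14  1.28] 97.5 12.4
34 1.5 left [-0.65 -0.28  1.43  2.36 -0.39  0.47  2.74] 5.7 0.9 -> [-0.93 -0.28  1.43  2.49  0.88  0.14  1.28] 97.5 12.4
34 1.5 lowfront [ 2.02  0.32 -1.2   2.25 -0.43  0.46  2.85] 0.0 0.0 -> [ 1.7   0.52 -0.95  2.28 -0.34  0.19  2.81] 0.0 0.0
34 1.5 far [ 1.61  0.25 -0.87  2.15 -0.56  0.5   2.85] 0.0 0.0 -> [ 1.69  0.52 -0.94  2.28 -0.37  0.2   2.85] 0.0 0.0
34 1.5 leftlow [ 1.9   0.32 -1.11  2.23 -0.46  0.45  2.85] 0.0 0.0 -> [ 1.69  0.52 -0.94  2.28 -0.37  0.2   2.85] 0.0 0.0
40 1.5 direct [-0.49 -0.28  1.43  2.23 -0.42  0.66  2.85] 9.6 4.5 -> [-0.94 -0.28  1.43  2.48  0.87  0.14  1.26] 97.7 13.8
40 1.5 left [-0.63 -0.28  1.43  2.38 -0.5   0.44  2.85] 9.5 4.1 -> [-0.94 -0.28  1.43  2.48  0.87  0.14  1.26] 97.7 13.8
40 1.5 lowfront [ 2.08  0.61 -1.46  2.53  2.38  0.14  0.05] 36.6 8.0 -> [ 1.89  0.72 -1.26  2.35  1.    0.14  1.52] 0.0 0.0
40 1.5 far [ 1.9   0.39 -1.19  2.21 -0.49  0.37  2.85] 0.0 0.0 -> [ 1.85  0.65 -1.08  2.31 -0.28  0.14  2.85] 3.0 1.1
40 1.5 leftlow [ 2.12  0.58 -1.46  2.27  0.13  0.32  2.32] 0.0 0.0 -> [ 1.89  0.72 -1.26  2.34  0.97  0.14  1.55] 0.0 0.0
36 -12 direct [-0.05 -0.18  1.05  2.31 -0.61  0.59  2.85] 0.0 0.0 -> [ 1.62  0.42 -0.87  2.32 -0.63  0.14  2.85] 10.7 3.7
36 -12 left [-0.51 -0.28  1.22  2.43 -0.32  0.3   2.43] 0.0 0.0 -> [-0.94 -0.28  1.43  2.51  1.28  0.14  0.67] 92.9 6.4
36 -12 lowfront [ 2.11  0.24 -1.3   2.35 -0.63  0.29  2.81] 0.0 0.0 -> [ 1.62  0.42 -0.87  2.32 -0.63  0.14  2.85] 10.7 3.7
36 -12 far [ 1.47  0.15 -0.72  2.25 -0.81  0.36  2.85] 0.0 0.0 -> [ 1.62  0.42 -0.87  2.32 -0.63  0.14  2.85] 10.7 3.7
36 -12 leftlow [-0.8  -0.28  1.43  2.36  0.09  0.24  1.97] 30.8 4.1 -> [-0.94 -0.28  1.43  2.51  1.28  0.14  0.67] 92.9 6.4
```

```bash
cat > s2.py <<'E'
from sim import *
def push(q,d,n):
    for i in range(n):
        P,T=fk(q,X,s); q,_,_=step(q,P+np.array(d)*.03,T)
    P,T=fk(q,X,s);z=T.as_matrix()[:,2];y=T.as_matrix()[:,1]
    print(d,n,q.round(2),P.round(3),"phi",np.degrees(np.arccos(-z[2])).round(1),"psi",np.degrees(np.arctan2(z[1],z[0])).round(1),"roll",np.degrees(y[2]).round(1))
    return q
st=ctrl.read_state();T=Rt();q=np.array(st["joint_pos"])
q=run(q,T,[[.62,.03,.62]],st["position"])
for d in([0,0,-1],[-.5,0,-.9],[-1,0,0],[.3,0,-1]):
    a=push(q,d,5);a=push(a,d,5);a=push(a,d,5)
E
python3 s2.py
python3 - <<'E'
from h import *
p,m=plan([.62,.03,.62],0,17)
E
```

```text
[0.62 0.03 0.62] [-0.15 -0.26 -0.    1.8   0.09  0.58  1.43] dj 0.47 err mm/deg 4.6 0.8
[0, 0, -1] 5 [-0.08 -0.22 -0.06  2.09  0.14  0.24  1.36] [0.62 0.03 0.47] phi 59.2 psi 1.3 roll -1.3
[0, 0, -1] 5 [-0.92 -0.01  0.77  2.42  2.94  0.3  -1.44] [0.62  0.03  0.321] phi 58.9 psi 1.2 roll -1.3
[0, 0, -1] 5 [-0.68  0.48  0.68  2.53  3.38  0.84 -2.01] [0.62  0.03  0.171] phi 58.8 psi 1.2 roll -1.3
[-0.5, 0, -0.9] 5 [-0.2  -0.28  0.    2.07  0.27  0.41  1.22] [0.581 0.034 0.48 ] phi 55.1 psi 0.3 roll -1.7
[-0.5, 0, -0.9] 5 [-0.09 -0.28 -0.19  2.42  1.11  0.16  0.27] [0.518 0.036 0.34 ] phi 54.1 psi -0.5 roll -2.0
[-0.5, 0, -0.9] 5 [-1.48 -0.28  0.9   2.53  1.51  0.56 -0.2 ] [0.468 0.043 0.236] phi 44.0 psi -3.1 roll -3.0
[-1, 0, 0] 5 [-0.24 -0.28  0.    1.66  0.18  0.97  1.33] [0.547 0.04  0.628] phi 46.1 psi -1.8 roll -2.5
[-1, 0, 0] 5 [-0.4  -0.28  0.    1.53  0.27  1.37  1.2 ] [0.456 0.056 0.644] phi 33.5 psi -9.5 roll -5.2
[-1, 0, 0] 5 [-0.63 -0.28  0.    1.44  0.36  1.73  1.01] [0.351 0.078 0.662] phi 24.3 psi -25.7 roll -9.5
[0.3, 0, -1] 5 [-0.08 -0.13 -0.06  2.02  0.16  0.22  1.35]
[... 168 characters left out ...]
 [ 0.    0.51 -0.17  2.24  2.97  0.65 -1.43] [0.754 0.031 0.17 ] phi 59.1 psi 0.7 roll -1.6
[[[1.0, 0.62, 0.0, 0.69, 0.0], [1.0, 0.63, 0.01, 0.69, 0.0], [1.0, 0.62, 0.0, 0.68, 0.0], [1.0, 0.62, 0.01, 0.69, 0.0], [1.0, 0.63, 0.0, 0.69, 0.0], [1.0, 0.62, 0.01, 0.69, 0.0], [1.0, 0.63, 0.0, 0.69, 0.0], [1.0, 0.62, 0.01, 0.68, 0.0], [1.0, 0.62, 0.0, 0.69, 0.0], [1.0, 0.63, 0.01, 0.69, 0.0]]]
[[[1.0, 0.62, 0.0, 0.69, 0.0], [1.0, 0.62, 0.01, 0.68, 0.0], [1.0, 0.63, 0.0, 0.69, 0.0], [1.0, 0.62, 0.01, 0.69, 0.0], [1.0, 0.62, 0.0, 0.69, 0.0], [1.0, 0.63, 0.0, 0.69, 0.0], [1.0, 0.62, 0.01, 0.68, 0.0]]]
end [0.6199 0.03   0.6201] [[-0.511, -0.037, 0.859], [-0.038, 0.999, 0.02], [-0.859, -0.022, -0.512]]
```

>>> {"name": "step_arm", "arguments": {"series": [[[1,0.62,0,0.69,0],[1,0.62,0,0.69,0],[1,0.62,0,0.69,0],[1,0.62,0,0.69,0],[1,0.62,0,0.69,0],[1,0.62,0,0.69,0],[1,0.62,0,0.69,0],[1,0.62,0,0.69,0],[1,0.62,0,0.69,0],[1,0.62,0,0.69,0]]]}}

```text
t: 17.33
position: [0.5227, 0.0233, 0.8838]
tcp_rot: [0.473, 0.009, 0.881, 0.029]
force: [-0.3, 1.1, 0.9]
grip_width: 0.0882
gripper_force: 0.0
```

>>> {"name": "step_arm", "arguments": {"series": [[[1,0.62,0,0.69,0],[1,0.62,0,0.69,0],[1,0.62,0,0.69,0],[1,0.62,0,0.69,0],[1,0.62,0,0.69,0],[1,0.62,0,0.69,0],[1,0.62,0,0.69,0]]]}}

```text
t: 17.92
position: [0.5639, 0.0298, 0.7455]
tcp_rot: [0.472, 0.009, 0.881, 0.026]
force: [0.9, -0.4, -0.7]
grip_width: 0.0876
gripper_force: 0.0
```

```bash
cat > st.py <<'E'
from h import *
st=ctrl.read_state();M=Rt().as_matrix();z=M[:,2]
print("t",round(st["t"],2),np.round(st["joint_pos"],3),np.round(st["position"],4),"phi",np.degrees(np.arccos(-z[2])).round(1),"psi",np.degrees(np.arctan2(z[1],z[0])).round(1),"roll",np.degrees(M[2,1]).round(1));print(M.round(3).tolist())
E
python3 st.py
```

```text
t 17.92 [ 0.133 -0.293 -0.224  1.534 -0.005  0.91   1.434] [0.5639 0.0298 0.7455] phi 56.4 psi 2.5 roll 3.1
[[-0.554, -0.008, 0.832], [0.041, 0.998, 0.037], [-0.832, 0.054, -0.553]]
```

>>> {"name": "step_arm", "arguments": {"series": [[[1,0.6,0,-0.9,0],[1,0.6,0,-0.9,0],[1,0.6,0,-0.9,0],[1,0.6,0,-0.9,0],[1,0.6,0,-0.9,0]]]}}

```text
t: 18.33
position: [0.5502, 0.0276, 0.7368]
tcp_rot: [0.442, 0.01, 0.896, 0.038]
force: [0.1, 0.6, -0.4]
grip_width: 0.0877
gripper_force: 0.0
```

```bash
python3 st.py
```

```text
t 18.33 [-0.094 -0.293 -0.065  1.515  0.063  1.004  1.374] [0.5502 0.0276 0.7368] phi 52.7 psi 4.3 roll 4.5
[[-0.609, -0.016, 0.793], [0.052, 0.997, 0.06], [-0.791, 0.078, -0.607]]
```

>>> {"name": "step_arm", "arguments": {"series": [[[1,1,0,-0.3,0],[1,1,0,-0.3,0],[1,1,0,-0.3,0],[1,1,0,-0.3,0],[1,1,0,-0.3,0]]]}}

```text
t: 18.75
position: [0.5567, 0.0247, 0.6271]
tcp_rot: [0.409, 0.016, 0.911, 0.051]
force: [0.6, -0.3, 0.2]
grip_width: 0.0879
gripper_force: 0.0
```

```bash
python3 st.py
```

```text
t 18.75 [-0.045 -0.293 -0.071  1.722 -0.012  0.862  1.417] [0.5567 0.0247 0.6271] phi 48.7 psi 6.1 roll 6.1
[[-0.665, -0.013, 0.747], [0.071, 0.994, 0.08], [-0.744, 0.106, -0.66]]
```

>>> {"name": "step_arm", "arguments": {"series": [[[1,-0.07,1,0.08,-0.15],[1,-0.07,1,0.08,-0.15],[1,-0.07,1,0.08,-0.15],[1,-0.07,1,0.08,-0.15],[1,-0.07,1,0.08,-0.15],[1,-0.07,1,0.08,-0.15],[1,-0.07,1,0.08,-0.15],[1,-0.07,1,0.08,-0.15]]]}}

```text
t: 19.42
position: [0.569, 0.2663, 0.6425]
tcp_rot: [0.412, -0.05, 0.909, 0.021]
force: [0.1, 0.8, -0.0]
grip_width: 0.0875
gripper_force: 0.0
```

>>> {"name": "step_arm", "arguments": {"series": [[[1,0.87,-0.32,-0.25,0],[1,0.87,-0.32,-0.25,0],[1,0.87,-0.32,-0.25,0],[1,0.87,-0.32,-0.25,0],[1,0.87,-0.32,-0.25,0]]]}}

```text
t: 19.83
position: [0.4895, 0.2197, 0.5898]
tcp_rot: [0.411, -0.046, 0.91, 0.018]
force: [-0.4, -0.8, 1.5]
grip_width: 0.0878
gripper_force: 0.0
```

```bash
python3 st.py
```

```text
t 19.83 [-0.345 -0.288 -0.355  1.788  0.448  0.947  0.813] [0.4895 0.2197 0.5898] phi 48.6 psi 5.4 roll -0.3
[[-0.657, -0.099, 0.747], [-0.069, 0.995, 0.071], [-0.75, -0.005, -0.661]]
```

>>> {"name": "step_arm", "arguments": {"series": [[[1,0.8,-0.35,-0.5,0],[1,0.8,-0.35,-0.5,0],[1,0.8,-0.35,-0.5,0],[1,0.8,-0.35,-0.5,0],[1,0.8,-0.35,-0.5,0],[1,0.8,-0.35,-0.5,0]]]}}

```text
t: 20.33
position: [0.4645, 0.2199, 0.5531]
tcp_rot: [0.398, -0.04, 0.917, -0.002]
force: [0.2, -1.4, -0.7]
grip_width: 0.0879
gripper_force: 0.0
```

```bash
python3 st.py
```

```text
t 20.33 [-0.585 -0.294 -0.251  1.863  0.578  1.023  0.641] [0.4645 0.2199 0.5531] phi 46.9 psi 2.2 roll -2.0
[[-0.68, -0.071, 0.729], [-0.074, 0.997, 0.028], [-0.729, -0.035, -0.683]]
```

>>> {"name": "step_arm", "arguments": {"series": [[[1,0.69,-0.8,-0.12,0],[1,0.69,-0.8,-0.12,0],[1,0.69,-0.8,-0.12,0],[1,0.69,-0.8,-0.12,0],[1,0.69,-0.8,-0.12,0],[1,0.69,-0.8,-0.12,0]]]}}

```text
t: 20.83
position: [0.4688, 0.1915, 0.5011]
tcp_rot: [0.385, -0.037, 0.922, -0.021]
force: [-0.1, -2.8, 1.2]
grip_width: 0.0875
gripper_force: 0.0
```

```bash
python3 st.py
```

```text
t 20.83 [-0.583 -0.294 -0.217  1.965  0.605  0.967  0.618] [0.4688 0.1915 0.5011] phi 45.3 psi -0.8 roll -3.8
[[-0.701, -0.051, 0.711], [-0.083, 0.996, -0.01], [-0.708, -0.067, -0.703]]
```

>>> {"name": "step_arm", "arguments": {"series": [[[1,0.9,0,-0.3,0],[1,0.9,0,-0.3,0],[1,0.9,0,-0.3,0],[1,0.9,0,-0.3,0],[1,0.9,0,-0.3,0]]]}}

```text
t: 21.25
position: [0.3751, 0.2322, 0.4251]
tcp_rot: [0.375, -0.033, 0.926, -0.038]
force: [-0.4, 0.5, 0.5]
grip_width: 0.0879
gripper_force: 0.0
```

```bash
python3 st.py
```

```text
t 21.25 [-0.898 -0.293 -0.263  2.124  0.728  1.118  0.212] [0.3751 0.2322 0.4251] phi 44.3 psi -3.7 roll -5.4
[[-0.717, -0.033, 0.696], [-0.089, 0.995, -0.045], [-0.692, -0.094, -0.716]]
```

```bash
cat > s3.py <<'E'
from sim import *
st=ctrl.read_state();T=Rt()*R.from_rotvec([0,0,.136]);q=np.array(st["joint_pos"])
print(T.as_matrix().round(3).tolist())
q=run(q,T,[[.55,.15,.5],[.62,-.1,.5],[.62,-.3,.45],[.55,-.313,.3],[.46,-.313,.2],[.412,-.313,.11],[.412,-.313,.09],[.412,-.313,.2],[.5,-.25,.3],[.56,-.1,.3],[.54,.06,.25],[.54,.07,.17],[.60,.073,.165],[.66,.074,.16],[.66,.074,.14]],st["position"])
E
python3 s3.py
```

```text
[[-0.715, 0.065, 0.696], [0.047, 0.998, -0.045], [-0.698, 0.0, -0.716]]
   [0.55 0.15 0.5 ] [-0.84 -0.19  0.2   1.87  0.61  0.89  0.63] dj 0.12 err mm/deg 0.0 0.0
   [ 0.62 -0.1   0.5 ] [-0.92 -0.21  0.89  1.8   0.23  0.71  1.42] dj 0.1 err mm/deg 0.0 0.0
   [ 0.62 -0.3   0.45] [-1.13 -0.28  1.43  1.8   0.06  0.6   1.87] dj 0.1 err mm/deg 22.8 3.5
   [ 0.55  -0.313  0.3  ] [-0.98 -0.28  1.43  2.12 -0.05  0.33  2.07] dj 0.05 err mm/deg 40.0 5.3
   [ 0.46  -0.313  0.2  ] [-0.83 -0.28  1.43  2.32 -0.28  0.21  2.41] dj 0.07 err mm/deg 52.2 7.5
   [ 0.412 -0.313  0.11 ] [-0.98 -0.28  1.43  2.51  1.55  0.14  0.47] dj 1.14 err mm/deg 79.6 13.6
   [ 0.412 -0.313  0.09 ] [-0.98 -0.28  1.43  2.53  1.6   0.14  0.42] dj 0.05 err mm/deg 95.2 13.7
   [ 0.412 -0.313  0.2  ] [-0.66 -0.28  1.43  2.36 -0.6   0.3   2.85] dj 1.69 err mm/deg 73.9 13.5
   [ 0.5  -0.25  0.3 ] [-0.85 -0.24  1.4   2.19 -0.51  0.38  2.55] dj 0.11 err mm/deg 31.1 4.5
   [ 0.56 -0.1   0.3 ] [-0.5  -0.11  0.68  2.23 -0.3   0.25  1.98] dj 0.16 err mm/deg 0.0 0.0
   [0.54 0.06 0.25] [ 0.66 -0.07 -1.04  2.37  1.2   0.22  0.  ] dj 0.44 err mm/deg 0.2 0.0
   [0.54 0.07 0.17] [ 0.52  0.3  -1.1   2.49  1.96  0.63 -0.75] dj 0.47 err mm/deg 0.1 0.0
   [0.6   0.073 0.165] [ 0.47  0.41 -1.03  2.37  1.95  0.66 -0.64] dj 0.06 err mm/deg 0.0 0.0
   [0.66  0.074 0.16 ] [ 0.43  0.5  -0.96  2.25  1.93  0.66 -0.54] dj 0.06 err mm/deg 0.0 0.0
   [0.66  0.074 0.14 ] [ 0.42  0.55 -0.96  2.26  2.01  0.7  -0.59] dj 0.07 err mm/deg 0.0 0.0
```

```bash
cat > s4.py <<'E'
from sim import *
st=ctrl.read_state();T=Rt()*R.from_rotvec([0,0,.136]);q0=np.array(st["joint_pos"])
V={"A":[[.55,.15,.45],[.56,.06,.3],[.54,.06,.2],[.50,-.12,.2],[.43,-.313,.2],[.412,-.313,.09]],
"B":[[.55,.15,.45],[.56,.06,.3],[.54,.06,.2],[.60,-.10,.22],[.60,-.3,.25],[.412,-.313,.2],[.412,-.313,.09]],
"C":[[.56,.12,.3],[.58,.06,.2],[.62,-.1,.25],[.62,-.3,.3],[.5,-.313,.2],[.412,-.313,.09]],
"D":[[.75,.15,.5],[.85,-.1,.45],[.75,-.35,.4],[.5,-.313,.25],[.412,-.313,.09]],
"E":[[.55,.15,.45],[.56,.06,.3],[.54,.06,.2],[.60,-.10,.35],[.65,-.3,.35],[.45,-.313,.2],[.412,-.313,.09]]}
for n,w in V.items(): print(n);run(q0,T,w,st["position"])
E
python3 s4.py
```

```text
A
   [0.55 0.15 0.45] [-0.76 -0.17  0.13  1.96  0.65  0.78  0.56] dj 0.12 err mm/deg 0.0 0.0
   [0.56 0.06 0.3 ] [-0.61 -0.09  0.23  2.26  0.89  0.36  0.39] dj 0.07 err mm/deg 0.0 0.0
   [0.54 0.06 0.2 ] [-0.51  0.07  0.12  2.48  2.05  0.3  -0.85] dj 0.38 err mm/deg 0.1 0.0
   [ 0.5  -0.12  0.2 ] [ 1.39  0.05 -1.03  2.53  4.15  0.26 -2.33] dj 1.5 err mm/deg 7.2 1.0
   [ 0.43  -0.313  0.2  ] [ 2.04  0.48 -1.31  2.47  4.16  0.14 -1.79] dj 0.31 err mm/deg 14.2 4.8
   [ 0.412 -0.313  0.09 ] [ 1.73  0.59 -0.85  2.48  4.08  0.28 -1.53] dj 0.19 err mm/deg 8.9 3.1
B
   [0.55 0.15 0.45] [-0.76 -0.17  0.13  1.96  0.65  0.78  0.56] dj 0.12 err mm/deg 0.0 0.0
   [0.56 0.06 0.3 ] [-0.61 -0.09  0.23  2.26  0.89  0.36  0.39] dj 0.07 err mm/deg 0.0 0.0
   [0.54 0.06 0.2 ] [-0.51  0.07  0.12  2.48  2.05  0.3  -0.85] dj 0.38 err mm/deg 0.1 0.0
   [ 0.6  -0.1   0.22] [ 0.56  0.13 -0.37  2.36  3.98  0.14 -2.3 ] dj 0.63 err mm/deg 0.5 0.2
   [ 0.6  -0.3   0.25] [ 1.43  0.36 -0.96  2.23  4.16  0.14 -2.09] dj 0.23 err mm/deg 14.5 6.2
   [ 0.412 -0.313  0.2  ] [ 2.11  0.49 -1.34  2.49  4.16  0.14 -1.75] dj 
[... 1123 characters left out ...]
0.14  2.85] dj 0.07 err mm/deg 14.3 5.0
E
   [0.55 0.15 0.45] [-0.76 -0.17  0.13  1.96  0.65  0.78  0.56] dj 0.12 err mm/deg 0.0 0.0
   [0.56 0.06 0.3 ] [-0.61 -0.09  0.23  2.26  0.89  0.36  0.39] dj 0.07 err mm/deg 0.0 0.0
   [0.54 0.06 0.2 ] [-0.51  0.07  0.12  2.48  2.05  0.3  -0.85] dj 0.38 err mm/deg 0.1 0.0
   [ 0.6  -0.1   0.35] [-1.12 -0.19  1.14  2.09  0.31  0.37  1.34] dj 0.52 err mm/deg 0.1 0.1
   [ 0.65 -0.3   0.35] [-1.18 -0.28  1.43  2.    0.35  0.35  1.55] dj 0.16 err mm/deg 67.1 7.6
   [ 0.45  -0.313  0.2  ] [-0.79 -0.28  1.43  2.33 -0.39  0.23  2.55] dj 0.13 err mm/deg 61.5 7.1
   [ 0.412 -0.313  0.09 ] [-0.98 -0.28  1.43  2.53  1.6   0.14  0.42] dj 1.11 err mm/deg 95.2 13.7
```

```bash
python3 - <<'E'
from h import *
p,m=plan([.72,.12,.5],.136,14)
p,m=plan([.80,-.12,.45],0,9,P=p,M=m)
p,m=plan([.72,-.33,.40],0,9,P=p,M=m)
E
```

```text
[[[1.0, -0.69, -0.31, 0.46, 0.08], [1.0, -0.69, -0.3, 0.45, 0.08], [1.0, -0.69, -0.3, 0.46, 0.08], [1.0, -0.7, -0.29, 0.45, 0.08], [1.0, -0.7, -0.28, 0.46, 0.08], [1.0, -0.7, -0.28, 0.46, 0.08], [1.0, -0.71, -0.27, 0.45, 0.08], [1.0, -0.7, -0.26, 0.46, 0.08], [1.0, -0.71, -0.25, 0.46, 0.08], [1.0, -0.72, -0.25, 0.45, 0.08]]]
[[[1.0, -0.71, -0.24, 0.46, 0.08], [1.0, -0.72, -0.24, 0.45, 0.08], [1.0, -0.72, -0.23, 0.46, 0.08], [1.0, -0.72, -0.22, 0.46, 0.08]]]
end [0.7201 0.12   0.5   ] [[-0.715, 0.064, 0.696], [0.045, 0.998, -0.045], [-0.698, -0.001, -0.716]]
[[[1.0, -0.12, -0.87, 0.38, 0.0], [1.0, -0.12, -0.87, 0.38, 0.0], [1.0, -0.13, -0.86, 0.38, 0.0], [1.0, -0.12, -0.87, 0.37, 0.0], [1.0, -0.12, -0.87, 0.38, 0.0], [1.0, -0.12, -0.87, 0.38, 0.0], [1.0, -0.13, -0.87, 0.38, 0.0], [1.0, -0.12, -0.86, 0.38, 0.0], [1.0, -0.12, -0.87, 0.38, 0.0]]]
end [ 0.8    -0.1199  0.4499] [[-0.715, 0.064, 0.696], [0.045, 0.998, -0.045], [-0.698, -0.001, -0.716]]
[[[1.0, 0.31, -0.8, -0.04, 0.0], [1.0, 0.3, -0.79, -0.04, 0.0], [1.0, 0.31, -0.8, -0.04, 0.0], [1.0, 0.3, -0.79, -0.04, 0.0], [1.0, 0.31, -0.8, -0.03, 0.0], [1.0, 0.3, -0.79, -0.04, 0.0], [1.0, 0.31, -0.8, -0.04, 0.0], [1.0, 0.31, -0.79, -0.04, 0.0], [1.0, 0.3, -0.8, -0.04, 0.0]]]
end [ 0.7201 -0.3301  0.4   ] [[-0.715, 0.064, 0.696], [0.045, 0.998, -0.045], [-0.698, -0.001, -0.716]]
```

>>> {"name": "step_arm", "arguments": {"series": [[[1.0,-0.69,-0.3,0.46,0.08],[1.0,-0.69,-0.3,0.45,0.08],[1.0,-0.69,-0.3,0.46,0.08],[1.0,-0.7,-0.29,0.45,0.08],[1.0,-0.7,-0.28,0.46,0.08],[1.0,-0.7,-0.28,0.46,0.08],[1.0,-0.7,-0.27,0.45,0.08],[1.0,-0.7,-0.26,0.46,0.08],[1.0,-0.71,-0.25,0.46,0.08],[1.0,-0.72,-0.25,0.45,0.08]]]}}

```text
t: 22.08
position: [0.6229, 0.1537, 0.4794]
tcp_rot: [0.376, 0.01, 0.926, -0.019]
force: [-0.9, 1.5, -0.1]
grip_width: 0.088
gripper_force: 0.0
```

>>> {"name": "step_arm", "arguments": {"series": [[[1.0,-0.71,-0.24,0.46,0.08],[1.0,-0.72,-0.24,0.45,0.08],[1.0,-0.72,-0.23,0.46,0.08],[1.0,-0.72,-0.22,0.46,0.08]]]}}

```text
t: 22.42
position: [0.7217, 0.1221, 0.5007]
tcp_rot: [0.377, 0.028, 0.926, -0.012]
force: [0.1, 0.3, 0.2]
grip_width: 0.0878
gripper_force: 0.0
```

>>> {"name": "step_arm", "arguments": {"series": [[[1.0,-0.12,-0.87,0.38,0.0],[1.0,-0.12,-0.87,0.38,0.0],[1.0,-0.12,-0.87,0.38,0.0],[1.0,-0.12,-0.87,0.38,0.0],[1.0,-0.12,-0.87,0.38,0.0],[1.0,-0.12,-0.87,0.38,0.0],[1.0,-0.12,-0.87,0.38,0.0],[1.0,-0.12,-0.87,0.38,0.0],[1.0,-0.12,-0.87,0.38,0.0]]]}}

```text
t: 23.17
position: [0.8016, -0.1188, 0.4497]
tcp_rot: [0.377, 0.027, 0.926, -0.012]
force: [-0.0, 0.1, 1.0]
grip_width: 0.0879
gripper_force: 0.0
```

>>> {"name": "step_arm", "arguments": {"series": [[[1.0,0.3,-0.8,-0.04,0.0],[1.0,0.3,-0.8,-0.04,0.0],[1.0,0.3,-0.8,-0.04,0.0],[1.0,0.3,-0.8,-0.04,0.0],[1.0,0.3,-0.8,-0.04,0.0],[1.0,0.3,-0.8,-0.04,0.0],[1.0,0.3,-0.8,-0.04,0.0],[1.0,0.3,-0.8,-0.04,0.0],[1.0,0.3,-0.8,-0.04,0.0]]]}}

```text
t: 23.92
position: [0.7225, -0.3305, 0.4015]
tcp_rot: [0.377, 0.027, 0.926, -0.012]
force: [0.2, 0.1, -0.4]
grip_width: 0.0877
gripper_force: 0.0
```

```bash
python3 st.py; sed -i 's/^V=.*/V={/; /^"[A-E]"/d' s4.py; cat > s4.py <<'E'
from sim import *
st=ctrl.read_state();T=Rt();q0=np.array(st["joint_pos"])
for w in ([[.5,-.313,.25],[.412,-.313,.2],[.412,-.313,.09]],[[.6,-.313,.25],[.5,-.313,.2],[.45,-.313,.13]]): run(q0,T,w,st["position"]); print()
E
python3 s4.py
```

```text
t 23.92 [ 0.313  0.268  0.235  1.642 -0.677  0.623  2.464] [ 0.7225 -0.3305  0.4015] phi 44.3 psi -3.5 roll -0.1
[[-0.714, 0.059, 0.697], [0.041, 0.998, -0.043], [-0.699, -0.002, -0.715]]
   [ 0.5   -0.313  0.25 ] [ 1.88  0.32 -1.24  2.18 -0.67  0.33  2.85] dj 0.42 err mm/deg 0.1 0.0
   [ 0.412 -0.313  0.2  ] [ 2.16  0.48 -1.41  2.32 -0.47  0.24  2.85] dj 0.09 err mm/deg 0.0 0.0
   [ 0.412 -0.313  0.09 ] [ 1.92  0.68 -1.12  2.31 -0.3   0.14  2.85] dj 0.08 err mm/deg 14.1 4.9

   [ 0.6   -0.313  0.25 ] [ 1.29  0.3  -0.74  2.04 -0.8   0.32  2.85] dj 0.35 err mm/deg 0.1 0.0
   [ 0.5   -0.313  0.2  ] [ 1.8   0.45 -1.19  2.22 -0.6   0.18  2.85] dj 0.17 err mm/deg 0.0 0.0
   [ 0.45  -0.313  0.13 ] [ 1.85  0.59 -1.15  2.28 -0.43  0.14  2.85] dj 0.06 err mm/deg 8.6 3.1
```

```bash
python3 - <<'E'
from h import *
p,m=plan([.5,-.313,.25],0,14)
E
```

```text
[[[1.0, 0.63, 0.01, -0.11, 0.0], [1.0, 0.63, 0.01, -0.12, 0.0], [1.0, 0.64, 0.01, -0.11, 0.0], [1.0, 0.63, 0.01, -0.11, 0.0], [1.0, 0.63, 0.01, -0.12, 0.0], [1.0, 0.63, 0.01, -0.11, 0.0], [1.0, 0.63, 0.02, -0.11, 0.0], [1.0, 0.64, 0.01, -0.11, 0.0], [1.0, 0.63, 0.01, -0.12, 0.0], [1.0, 0.63, 0.01, -0.11, 0.0]]]
[[[1.0, 0.63, 0.01, -0.11, 0.0], [1.0, 0.63, 0.01, -0.12, 0.0], [1.0, 0.64, 0.01, -0.11, 0.0], [1.0, 0.63, 0.01, -0.11, 0.0]]]
end [ 0.5001 -0.313   0.2499] [[-0.714, 0.059, 0.697], [0.041, 0.998, -0.043], [-0.699, -0.002, -0.715]]
```

>>> {"name": "step_arm", "arguments": {"series": [[[1,0.63,0.01,-0.11,0],[1,0.63,0.01,-0.11,0],[1,0.63,0.01,-0.11,0],[1,0.63,0.01,-0.11,0],[1,0.63,0.01,-0.11,0],[1,0.63,0.01,-0.11,0],[1,0.63,0.01,-0.11,0],[1,0.63,0.01,-0.11,0],[1,0.63,0.01,-0.11,0],[1,0.63,0.01,-0.11,0]]]}}

```text
t: 24.75
position: [0.5804, -0.3184, 0.3016]
tcp_rot: [0.375, 0.028, 0.927, -0.011]
force: [-0.1, 0.0, -0.4]
grip_width: 0.0877
gripper_force: 0.0
```

>>> {"name": "step_arm", "arguments": {"series": [[[1,0.63,0.01,-0.11,0],[1,0.63,0.01,-0.11,0],[1,0.63,0.01,-0.11,0],[1,0.63,0.01,-0.11,0]]]}}

```text
t: 25.08
position: [0.5398, -0.3167, 0.2712]
tcp_rot: [0.373, 0.028, 0.928, -0.011]
force: [0.4, -0.2, -1.0]
grip_width: 0.0878
gripper_force: 0.0
```

```bash
python3 st.py;python3 - <<'E'
from h import *
for n in("wrist","top","scene"):
    s=snap(n);W=cloud(s);p=s["pixels"].astype(int);X,Y,Z=W[...,0],W[...,1],W[...,2]
    if n=="wrist": save(s,"w2")
    m=(Z>.105)&(Z<.125)&(X>.35)&(X<.48)&(Y>-.37)&(Y<-.26)&(p[...,0]>p[...,2]*1.3)
    if m.sum()>20:
        t=W[m]; cc,rr=cv2.minEnclosingCircle((t[:,:2]*1000).astype(np.float32)); print(n,m.sum(),cc,rr,t[:,2].max())
p,m=plan([.405,-.313,.19],0,6)
E
```

```text
t 25.08 [ 1.396  0.22  -0.8    2.084 -0.794  0.347  2.851] [ 0.5398 -0.3167  0.2712] phi 43.8 psi -3.4 roll 0.0
[[-0.721, 0.06, 0.69], [0.044, 0.998, -0.042], [-0.692, 0.0, -0.722]]
top 139 (412.79888916015625, -317.1391906738281) 27.94210433959961 0.11866653415660777
scene 94 (410.7597961425781, -309.4106750488281) 28.95153045654297 0.11955749267440652
[[[1.0, 0.84, -0.02, -0.19, 0.0], [1.0, 0.85, -0.02, -0.19, 0.0], [1.0, 0.84, -0.01, -0.19, 0.0], [1.0, 0.84, -0.02, -0.19, 0.0], [1.0, 0.85, -0.02, -0.19, 0.0], [1.0, 0.84, -0.02, -0.19, 0.0]]]
end [ 0.405  -0.3131  0.19  ] [[-0.722, 0.065, 0.689], [0.049, 0.998, -0.043], [-0.69, 0.003, -0.723]]
```

>>> {"name": "step_arm", "arguments": {"series": [[[1,0.84,-0.02,-0.19,0],[1,0.84,-0.02,-0.19,0],[1,0.84,-0.02,-0.19,0],[1,0.84,-0.02,-0.19,0],[1,0.84,-0.02,-0.19,0],[1,0.84,-0.02,-0.19,0]]]}}

```text
t: 25.73
position: [0.4175, -0.3108, 0.1943]
tcp_rot: [0.37, 0.026, 0.929, -0.009]
force: [0.3, -0.5, -0.8]
grip_width: 0.0877
gripper_force: 0.0
```

```bash
python3 st.py; python3 - <<'E'
from h import *
p,m=plan([.412,-.3135,.15],0,4)
E
```

```text
t 25.73 [ 2.041  0.447 -1.338  2.308 -0.5    0.176  2.841] [ 0.4175 -0.3108  0.1943] phi 43.4 psi -3.0 roll 0.1
[[-0.725, 0.056, 0.686], [0.042, 0.998, -0.036], [-0.687, 0.002, -0.726]]
[[[1.0, 0.29, -0.03, 0.24, 0.0], [1.0, 0.28, -0.02, 0.23, 0.0], [1.0, 0.29, -0.03, 0.24, 0.0], [1.0, 0.29, -0.02, 0.24, 0.0]]]
end [ 0.4119 -0.3134  0.1499] [[-0.725, 0.056, 0.686], [0.042, 0.998, -0.036], [-0.687, 0.002, -0.726]]
```

>>> {"name": "step_arm", "arguments": {"series": [[[1,0.29,-0.03,0.24,0],[1,0.29,-0.03,0.24,0],[1,0.29,-0.03,0.24,0],[1,0.29,-0.03,0.24,0]]]}}

```text
t: 26.07
position: [0.4096, -0.3188, 0.16]
tcp_rot: [0.365, 0.023, 0.931, -0.002]
force: [0.9, -1.0, -0.3]
grip_width: 0.0882
gripper_force: 0.0
```

```bash
python3 st.py; python3 - <<'E'
from h import *
p,m=plan([.4145,-.3135,.086],0,6)
s=snap("top");save(s,"top3")
s=snap("wrist");save(s,"w3")
E
```

```text
t 26.07 [ 1.971  0.523 -1.247  2.318 -0.448  0.128  2.858] [ 0.4096 -0.3188  0.16  ] phi 42.8 psi -1.7 roll 0.7
[[-0.733, 0.044, 0.679], [0.041, 0.999, -0.021], [-0.679, 0.012, -0.734]]
[[[1.0, 0.26, 0.03, 0.32, 0.0], [1.0, 0.26, 0.02, 0.32, 0.0], [1.0, 0.26, 0.03, 0.32, 0.0], [1.0, 0.26, 0.02, 0.32, 0.0], [1.0, 0.26, 0.03, 0.32, 0.0], [1.0, 0.26, 0.02, 0.32, 0.0]]]
end [ 0.4146 -0.3136  0.086 ] [[-0.733, 0.044, 0.679], [0.041, 0.999, -0.021], [-0.679, 0.012, -0.734]]
```

>>> {"name": "step_arm", "arguments": {"series": [[[1,0.26,0.05,0.32,0],[1,0.26,0.05,0.32,0],[1,0.26,0.05,0.32,0]]]}}

```text
t: 26.42
position: [0.4062, -0.3225, 0.1392]
tcp_rot: [0.357, 0.019, 0.934, 0.008]
force: [-0.3, -0.5, -0.8]
grip_width: 0.0877
gripper_force: 0.0
```

```bash
python3 st.py; python3 - <<'E'
from h import *
p,m=plan([.4145,-.3135,.086],0,5)
E
```

```text
t 26.42 [ 1.924  0.562 -1.184  2.31  -0.411  0.127  2.858] [ 0.4062 -0.3225  0.1392] phi 41.9 psi 0.2 roll 1.7
[[-0.744, 0.03, 0.667], [0.042, 0.999, 0.002], [-0.667, 0.029, -0.745]]
[[[1.0, 0.2, 0.05, 0.3, 0.0], [1.0, 0.2, 0.05, 0.3, 0.0], [1.0, 0.19, 0.05, 0.3, 0.0], [1.0, 0.2, 0.06, 0.3, 0.0], [1.0, 0.2, 0.05, 0.3, 0.0]]]
end [ 0.4144 -0.3134  0.0861] [[-0.744, 0.03, 0.667], [0.042, 0.999, 0.002], [-0.667, 0.029, -0.745]]
```

View pics/w3.png

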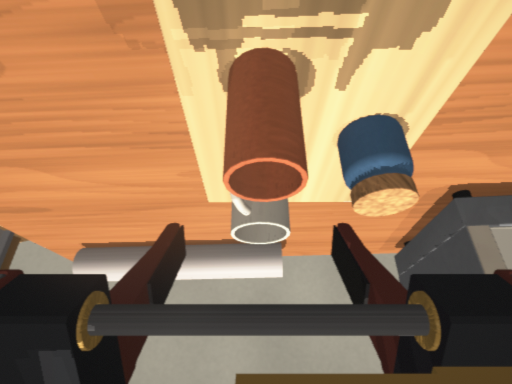

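>>> {"name": "step_arm", "arguments": {"series": [[[1,0.2,0.25,0.4,0],[1,0.2,0.25,0.4,0],[1,0.2,0.25,0.4,0]]]}}

```text
t: 26.67
position: [0.4107, -0.3112, 0.1222]
tcp_rot: [0.347, 0.015, 0.938, 0.024]
force: [-0.4, 0.0, 0.4]
grip_width: 0.0876
gripper_force: 0.0
```

```bash
python3 st.py; python3 - <<'E'
from h import *
p,m=plan([.4145,-.3135,.094],0,3)
E
```

```text
t 26.67 [ 1.855  0.578 -1.13   2.308 -0.415  0.127  2.858] [ 0.4107 -0.3112  0.1222] phi 40.7 psi 3.0 roll 3.1
[[-0.759, 0.011, 0.651], [0.044, 0.998, 0.035], [-0.65, 0.055, -0.758]]
[[[1.0, 0.17, -0.04, 0.26, 0.0], [1.0, 0.17, -0.04, 0.27, 0.0], [1.0, 0.17, -0.05, 0.26, 0.0]]]
end [ 0.4145 -0.3136  0.0941] [[-0.759, 0.011, 0.651], [0.044, 0.998, 0.035], [-0.65, 0.055, -0.758]]
```

>>> {"name": "step_arm", "arguments": {"series": [[[1,0.2,0.08,0.33,0],[1,0.2,0.08,0.33,0],[1,0.2,0.08,0.33,0]]]}}

```text
t: 26.92
position: [0.412, -0.3127, 0.1034]
tcp_rot: [0.339, 0.011, 0.94, 0.034]
force: [1.0, 0.9, -0.2]
grip_width: 0.0877
gripper_force: 0.0
```

```bash
python3 st.py; python3 - <<'E'
from h import *
p,m=plan([.4145,-.3135,.094],0,2)
s=snap("wrist");save(s,"w4")
E
```

```text
t 26.92 [ 1.805  0.613 -1.075  2.295 -0.391  0.127  2.858] [ 0.412  -0.3127  0.1034] phi 39.9 psi 5.1 roll 4.1
[[-0.769, -0.003, 0.639], [0.043, 0.997, 0.057], [-0.637, 0.072, -0.767]]
[[[1.0, 0.07, -0.03, 0.15, 0.0], [1.0, 0.06, -0.02, 0.14, 0.0]]]
end [ 0.4145 -0.3135  0.0941] [[-0.769, -0.003, 0.639], [0.043, 0.997, 0.057], [-0.637, 0.072, -0.767]]
```

View pics/w4.png

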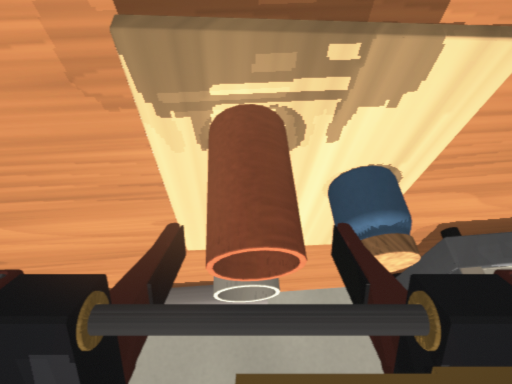

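>>> {"name": "step_arm", "arguments": {"series": [[[1,0.15,0.05,0.3,0],[1,0.15,0.05,0.3,0]]]}}

```text
t: 27.13
position: [0.4143, -0.3142, 0.0924]
tcp_rot: [0.336, 0.009, 0.941, 0.04]
force: [-0.3, -0.7, 0.6]
grip_width: 0.0877
gripper_force: 0.0
```

>>> {"name": "step_arm", "arguments": {"series": [[[0.5,0,0,0,0],[0.5,0,0,0,0],[0.5,0,0,0,0],[0.4,0,0,0,0],[0.4,0,0,0,0],[0.4,0,0,0,0]]], "squeeze": 12}}

```text
t: 27.63
position: [0.4142, -0.3142, 0.093]
tcp_rot: [0.336, 0.009, 0.941, 0.04]
force: [-0.8, 0.9, 1.3]
grip_width: 0.0568
gripper_force: 11.6
```

```bash
python3 st.py
```

```text
t 27.63 [ 1.775  0.633 -1.044  2.284 -0.379  0.127  2.858] [ 0.4142 -0.3142  0.093 ] phi 39.5 psi 6.3 roll 4.6
[[-0.774, -0.01, 0.633], [0.043, 0.997, 0.069], [-0.631, 0.081, -0.771]]
```

```bash
cat > s5.py <<'E'
from sim import *
st=ctrl.read_state();T=Rt();q0=np.array(st["joint_pos"]);p=st["position"]
for w in ([[.414,-.314,.22],[.45,-.2,.25],[.52,.0,.26],[.545,.06,.22],[.55,.071,.16],[.60,.073,.155],[.663,.076,.152],[.663,.076,.143]],
 [[.414,-.314,.2],[.5,-.314,.24],[.60,-.22,.28],[.58,-.05,.26],[.55,.071,.22],[.55,.071,.155],[.60,.073,.155],[.663,.076,.152],[.663,.076,.143]]): run(q0,T,w,p,ds=.015); print()
E
python3 s5.py
```

```text
[ 0.414 -0.314  0.22 ] [ 2.06  0.38 -1.28  2.19 -0.46  0.52  2.8 ] dj 0.11 err mm/deg 0.0 0.0
   [ 0.45 -0.2   0.25] [ 2.12  0.13 -1.46  2.26 -0.77  0.56  2.85] dj 0.09 err mm/deg 10.0 1.8
   [0.52 0.   0.26] [ 0.81 -0.14 -0.68  2.32 -0.84  0.36  2.38] dj 1.12 err mm/deg 20.5 3.2
   [0.545 0.06  0.22 ] [ 0.66  0.01 -0.87  2.31  0.18  0.14  1.19] dj 0.65 err mm/deg 0.5 0.1
   [0.55  0.071 0.16 ] [ 0.72  0.32 -1.17  2.43  1.91  0.41 -0.57] dj 0.93 err mm/deg 0.5 0.2
   [0.6   0.073 0.155] [ 0.63  0.41 -1.08  2.33  1.86  0.44 -0.46] dj 0.04 err mm/deg 0.0 0.0
   [0.663 0.076 0.152] [ 0.54  0.5  -0.99  2.19  1.77  0.46 -0.3 ] dj 0.04 err mm/deg 0.0 0.0
   [0.663 0.076 0.143] [ 0.54  0.52 -1.    2.2   1.83  0.48 -0.34] dj 0.05 err mm/deg 0.0 0.0

   [ 0.414 -0.314  0.2  ] [ 2.02  0.42 -1.24  2.2  -0.44  0.46  2.8 ] dj 0.1 err mm/deg 0.0 0.0
   [ 0.5   -0.314  0.24 ] [ 1.75  0.37 -1.13  2.07 -0.42  0.5   2.62] dj 0.05 err mm/deg 0.0 0.0
   [ 0.6  -0.22  0.28] [ 1.39  0.26 -1.01  2.   -0.38  0.46  2.31] dj 0.05 err mm/deg 0.0 0.0
   [ 0.58 -0.05  0.26] [ 1.26  0.06 -1.14  2.19 -0.51  0.3   2.14] dj 0.03 err mm/deg 0.0 0.0
   [0.55  0.071 0.22 ] [ 0.45  0.02 -0.71  2.31  0.48  0.15  0.84] dj 0.38 err mm/deg 0.2 0.1
   [0.55  0.071 0.155] [ 0.63  0.29 -1.06  2.44  2.    0.38 -0.66] dj 0.68 err mm/deg 0.3 0.1
   [0.6   0.073 0.155] [ 0.55  0.36 -0.96  2.34  1.91  0.38 -0.52] dj 0.05 err mm/deg 0.0 0.0
   [0.663 0.076 0.152] [ 0.46  0.44 -0.87  2.2   1.79  0.38 -0.35] dj 0.04 err mm/deg 0.0 0.0
   [0.663 0.076 0.143] [ 0.47  0.47 -0.88  2.2   1.85  0.41 -0.4 ] dj 0.06 err mm/deg 0.0 0.0
```

>>> {"name": "step_arm", "arguments": {"series": [[[0.3,0,0,0,0],[0.3,-0.13,0.02,-0.15,0],[0.3,-0.31,0.04,-0.38,0],[0.3,-0.31,0.04,-0.38,0]]], "squeeze": 15}}

```text
t: 27.97
position: [0.4141, -0.313, 0.1285]
tcp_rot: [0.335, 0.009, 0.941, 0.041]
force: [-0.2, -0.1, -2.3]
grip_width: 0.0565
gripper_force: 14.4
```

```bash
python3 st.py;  python3 - <<'E'
from h import *
print(ctrl.read_state()["grip_width"],ctrl.read_state()["gripper_force"])
s=snap("scene");save(s,"sc5")
s=snap("wrist");cv2.imwrite("pics/w5.png",s["pixels"][...,::-1])
E
```

```text
t 27.97 [ 1.826  0.552 -1.094  2.264 -0.405  0.219  2.833] [ 0.4141 -0.313   0.1285] phi 39.5 psi 6.5 roll 4.8
[[-0.775, -0.011, 0.632], [0.044, 0.996, 0.072], [-0.63, 0.084, -0.772]]
0.05648590726173245 14.419495249994725
```

```bash
python3 - <<'E'
from h import *
W=[];p=np.array(ctrl.read_state()["position"])
for t,n in (([.42,-.314,.2],4),([.5,-.314,.24],5),([.58,-.22,.28],6),([.565,-.05,.26],8),([.55,.071,.22],12)):
    W+=list(np.linspace(p,t,n+1)[1:]);p=np.array(t)
plan(None,0,0,g=.3,waypts=W)
E
```

```text
[[[0.3, -0.4, 0.05, -0.42, 0.0], [0.3, -0.41, 0.05, -0.43, 0.0], [0.3, -0.4, 0.05, -0.42, 0.0], [0.3, -0.4, 0.05, -0.42, 0.0], [0.3, -0.58, 0.01, 0.13, 0.0], [0.3, -0.59, 0.02, 0.13, 0.0], [0.3, -0.58, 0.01, 0.13, 0.0], [0.3, -0.58, 0.02, 0.14, 0.0], [0.3, -0.58, 0.02, 0.13, 0.0], [0.3, -0.46, 0.53, 0.14, 0.0]]]
[[[0.3, -0.46, 0.53, 0.15, 0.0], [0.3, -0.47, 0.54, 0.14, 0.0], [0.3, -0.46, 0.53, 0.15, 0.0], [0.3, -0.46, 0.53, 0.14, 0.0], [0.3, -0.47, 0.54, 0.15, 0.0], [0.3, 0.14, 0.7, 0.07, 0.0], [0.3, 0.13, 0.7, 0.07, 0.0], [0.3, 0.13, 0.7, 0.08, 0.0], [0.3, 0.13, 0.7, 0.07, 0.0], [0.3, 0.13, 0.7, 0.07, 0.0]]]
[[[0.3, 0.13, 0.7, 0.08, 0.0], [0.3, 0.13, 0.7, 0.07, 0.0], [0.3, 0.13, 0.7, 0.07, 0.0], [0.3, 0.12, 0.32, 0.08, 0.0], [0.3, 0.11, 0.33, 0.09, 0.0], [0.3, 0.12, 0.33, 0.08, 0.0], [0.3, 0.11, 0.32, 0.08, 0.0], [0.3, 0.12, 0.33, 0.08, 0.0], [0.3, 0.12, 0.33, 0.08, 0.0], [0.3, 0.11, 0.32, 0.09, 0.0]]]
[[[0.3, 0.12, 0.33, 0.08, 0.0], [0.3, 0.12, 0.33, 0.08, 0.0], [0.3, 0.11, 0.32, 0.08, 0.0], [0.3, 0.12, 0.33, 0.08, 0.0], [0.3, 0.12, 0.33, 0.09, 0.0]]]
end [0.55   0.0711 0.2199] [[-0.774, -0.011, 0.633], [0.042, 0.997, 0.068], [-0.632, 0.079, -0.771]]
```

>>> {"name": "step_arm", "arguments": {"series": [[[0.3,-0.4,0.05,-0.42,0],[0.3,-0.4,0.05,-0.42,0],[0.3,-0.4,0.05,-0.42,0],[0.3,-0.4,0.05,-0.42,0],[0.3,-0.58,0.02,0.13,0],[0.3,-0.58,0.02,0.13,0],[0.3,-0.58,0.02,0.13,0],[0.3,-0.58,0.02,0.13,0],[0.3,-0.58,0.02,0.13,0],[0.3,-0.46,0.53,0.14,0]]]}}

```text
t: 28.9
position: [0.5131, -0.3002, 0.245]
tcp_rot: [0.336, 0.01, 0.941, 0.039]
force: [1.0, -1.0, -2.1]
grip_width: 0.056
gripper_force: 14.5
```

>>> {"name": "step_arm", "arguments": {"series": [[[0.3,-0.46,0.53,0.15,0],[0.3,-0.46,0.53,0.15,0],[0.3,-0.46,0.53,0.15,0],[0.3,-0.46,0.53,0.15,0],[0.3,-0.46,0.53,0.15,0],[0.3,0.13,0.7,0.07,0],[0.3,0.13,0.7,0.07,0],[0.3,0.13,0.7,0.07,0],[0.3,0.13,0.7,0.07,0],[0.3,0.13,0.7,0.07,0]]]}}

```text
t: 29.73
position: [0.5688, -0.1122, 0.2645]
tcp_rot: [0.335, 0.009, 0.941, 0.04]
force: [1.0, 0.3, -1.8]
grip_width: 0.0561
gripper_force: 14.5
```

>>> {"name": "step_arm", "arguments": {"series": [[[0.3,0.13,0.7,0.07,0],[0.3,0.13,0.7,0.07,0],[0.3,0.13,0.7,0.07,0],[0.3,0.12,0.33,0.08,0],[0.3,0.12,0.33,0.08,0],[0.3,0.12,0.33,0.08,0]]]}}

```text
t: 30.23
position: [0.559, -0.0182, 0.2476]
tcp_rot: [0.335, 0.008, 0.941, 0.04]
force: [0.5, -0.2, -2.4]
grip_width: 0.0565
gripper_force: 14.5
```

```bash
python3 st.py; python3 - <<'E'
from sim import *
st=ctrl.read_state();T=Rt();q0=np.array(st["joint_pos"]);p=st["position"]
run(q0,T,[[.55,.071,.22],[.55,.071,.155],[.60,.073,.155],[.663,.076,.152]],p,ds=.01); print()
run(q0,T,[[.55,.071,.18],[.58,.071,.155],[.663,.076,.152]],p,ds=.01)
E
```

```text
t 30.23 [ 0.887  0.056 -0.901  2.253 -0.165  0.171  1.708] [ 0.559  -0.0182  0.2476] phi 39.4 psi 6.4 roll 4.7
[[-0.775, -0.011, 0.631], [0.043, 0.997, 0.071], [-0.63, 0.082, -0.772]]
   [0.55  0.071 0.22 ] [ 0.39  0.02 -0.65  2.3   0.43  0.15  0.9 ] dj 0.52 err mm/deg 0.1 0.0
   [0.55  0.071 0.155] [ 0.6   0.28 -1.01  2.44  2.03  0.35 -0.69] dj 0.47 err mm/deg 0.3 0.1
   [0.6   0.073 0.155] [ 0.51  0.34 -0.91  2.34  1.93  0.35 -0.55] dj 0.03 err mm/deg 0.0 0.0
   [0.663 0.076 0.152] [ 0.42  0.42 -0.81  2.2   1.8   0.35 -0.37] dj 0.03 err mm/deg 0.0 0.0

   [0.55  0.071 0.18 ] [-0.86  0.11  0.78  2.33 -1.02  0.14  2.42] dj 0.59 err mm/deg 6.1 2.2
   [0.58  0.071 0.155] [-0.55  0.19  0.47  2.27 -1.02  0.14  2.41] dj 0.14 err mm/deg 10.0 3.8
   [0.663 0.076 0.152] [-0.38  0.32  0.29  2.12 -1.02  0.14  2.4 ] dj 0.03 err mm/deg 9.6 3.7
```

>>> {"name": "step_arm", "arguments": {"series": [[[0.3,0.1,0.29,0.075,0],[0.3,0.1,0.29,0.075,0],[0.3,0.1,0.29,0.075,0],[0.3,0.1,0.29,0.075,0],[0.3,0.1,0.29,0.075,0],[0.3,0.1,0.29,0.075,0],[0.3,0.1,0.29,0.075,0],[0.3,0.1,0.29,0.075,0],[0.3,0.1,0.29,0.075,0],[0.3,0.1,0.29,0.075,0]]]}}

```text
t: 31.07
position: [0.549, 0.0712, 0.2182]
tcp_rot: [0.335, 0.008, 0.941, 0.04]
force: [-0.7, 0.1, -2.2]
grip_width: 0.0565
gripper_force: 14.5
```

```bash
python3 st.py; python3 - <<'E'
from sim import *
from h import *
st=ctrl.read_state();T=Rt();q0=np.array(st["joint_pos"]);p=st["position"]
run(q0,T,[[.55,.071,.155],[.60,.073,.155],[.663,.076,.152]],p,ds=.005)
plan([.55,.0713,.155],0,18,g=.3)
E
```

```text
t 31.07 [ 0.219  0.061 -0.514  2.326  1.047  0.16   0.278] [0.549  0.0712 0.2182] phi 39.4 psi 6.4 roll 4.7
[[-0.776, -0.012, 0.631], [0.043, 0.997, 0.071], [-0.63, 0.082, -0.772]]
   [0.55  0.071 0.155] [ 0.57  0.26 -0.97  2.45  2.06  0.34 -0.72] dj 0.28 err mm/deg 0.2 0.1
   [0.6   0.073 0.155] [ 0.47  0.33 -0.86  2.34  1.95  0.33 -0.57] dj 0.01 err mm/deg 0.0 0.0
   [0.663 0.076 0.152] [ 0.37  0.4  -0.75  2.2   1.81  0.32 -0.39] dj 0.02 err mm/deg 0.0 0.0
[[[0.3, 0.07, -0.01, 0.09, 0.0], [0.3, 0.07, -0.01, 0.09, 0.0], [0.3, 0.08, -0.01, 0.09, 0.0], [0.3, 0.07, -0.01, 0.1, 0.0], [0.3, 0.07, -0.01, 0.09, 0.0], [0.3, 0.07, -0.01, 0.09, 0.0], [0.3, 0.08, -0.01, 0.09, 0.0], [0.3, 0.07, 0.0, 0.09, 0.0], [0.3, 0.07, -0.01, 0.09, 0.0], [0.3, 0.07, -0.01, 0.09, 0.0]]]
[[[0.3, 0.08, -0.01, 0.1, 0.0], [0.3, 0.07, -0.01, 0.09, 0.0], [0.3, 0.07, -0.01, 0.09, 0.0], [0.3, 0.07, -0.01, 0.09, 0.0], [0.3, 0.07, -0.01, 0.09, 0.0], [0.3, 0.08, -0.01, 0.09, 0.0], [0.3, 0.07, -0.01, 0.1, 0.0], [0.3, 0.07, -0.01, 0.09, 0.0]]]
end [0.5501 0.0712 0.1549] [[-0.776, -0.012, 0.631], [0.043, 0.997, 0.071], [-0.63, 0.082, -0.772]]
```

>>> {"name": "step_arm", "arguments": {"series": [[[0.3,0.075,-0.01,0.093,0],[0.3,0.075,-0.01,0.093,0],[0.3,0.075,-0.01,0.093,0],[0.3,0.075,-0.01,0.093,0],[0.3,0.075,-0.01,0.093,0],[0.3,0.075,-0.01,0.093,0],[0.3,0.075,-0.01,0.093,0],[0.3,0.075,-0.01,0.093,0],[0.3,0.075,-0.01,0.093,0]]]}}

```text
t: 31.82
position: [0.5491, 0.0709, 0.1857]
tcp_rot: [0.334, 0.008, 0.941, 0.041]
force: [-0.6, -0.3, -1.8]
grip_width: 0.056
gripper_force: 14.5
```

>>> {"name": "step_arm", "arguments": {"series": [[[0.3,0.075,-0.01,0.093,0],[0.3,0.075,-0.01,0.093,0],[0.3,0.075,-0.01,0.093,0],[0.3,0.075,-0.01,0.093,0],[0.3,0.075,-0.01,0.093,0],[0.3,0.075,-0.01,0.093,0],[0.3,0.075,-0.01,0.093,0],[0.3,0.075,-0.01,0.093,0]]]}}

```text
t: 32.48
position: [0.5492, 0.0707, 0.1569]
tcp_rot: [0.334, 0.008, 0.942, 0.041]
force: [-0.3, -0.3, -2.6]
grip_width: 0.056
gripper_force: 14.5
```

```bash
python3 st.py; python3 - <<'E'
from h import *
s=snap("wrist");save(s,"w6");W=cloud(s);X,Y,Z=W[...,0],W[...,1],W[...,2]
# kiln coords
def K(W):
    d=W[...,:2]-[.623,.072]; c,sn=.9992,.0397
    return np.stack([d[...,0]*c+d[...,1]*sn,-d[...,0]*sn+d[...,1]*c,W[...,2]],-1)
k=K(W); m=(abs(k[...,0])<.008)&(k[...,2]>.05)&(k[...,2]<.31)
q=k[m];print("front pts",len(q),np.median(q,0))
for lo in np.arange(.06,.30,.02):
    a=q[(q[:,2]>=lo)&(q[:,2]<lo+.02)]
    if len(a)>5:
        L=a[a[:,1]>.05,1];Rr=a[a[:,1]<-.05,1]; print(round(lo,2),len(a),"L",L.min().round(4) if len(L) else None,"R",Rr.max().round(4) if len(Rr) else None)
m=(k[...,0]>.03)&(k[...,0]<.2)&(k[...,2]<.1)&(k[...,2]>.03); print("floor",np.median(k[m][:,2]) if m.any() else None)
s=snap("scene");save(s,"sc6");s=snap("top");save(s,"tp6")
E
```

```text
t 32.48 [ 0.254  0.209 -0.584  2.386  2.019  0.245 -0.679] [0.5492 0.0707 0.1569] phi 39.4 psi 6.4 roll 4.7
[[-0.776, -0.012, 0.63], [0.043, 0.997, 0.071], [-0.629, 0.082, -0.773]]
front pts 10684 [-0.00130629  0.09103278  0.09840117]
0.06 2334 L 0.05 R -0.05
0.08 1660 L 0.0935 R -0.0912
0.1 1894 L 0.0938 R -0.0912
0.12 2068 L 0.0936 R -0.0911
0.14 1214 L 0.0933 R -0.0957
0.16 28 L 0.1185 R None
floor 0.0659614210895365
```

View pics/w6.png

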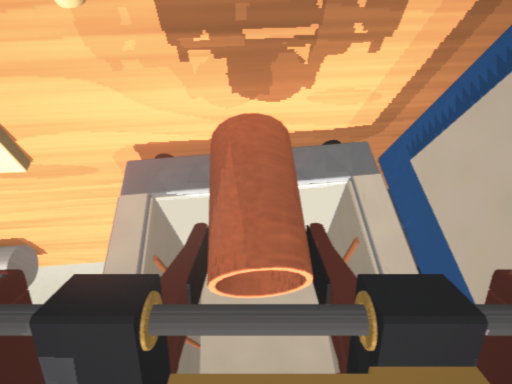

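View pics/sc6.png

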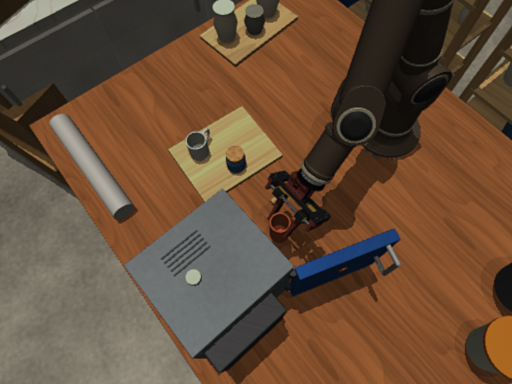

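```bash
python3 - <<'E'
from h import *
p,m=plan([.5515,.0713,.150],0,2,g=.3)
plan([.662,.0762,.150],0,16,g=.3,P=p,M=m)
s=snap("wrist");W=cloud(s);px=s["pixels"].astype(int);m=(px[...,0]>px[...,2]*1.5)&(W[...,0]>.49)&(W[...,0]<.60)&(abs(W[...,1]-.07)<.035)&(W[...,2]>.05)&(W[...,2]<.2)
q=W[m];print("tumbler z",np.percentile(q[:,2],[.5,2,98,99.5]).round(4))
for a,b in((.085,.1),(.155,.17)):
    t=q[(q[:,2]>a)&(q[:,2]<b)];print(a,np.percentile(t[:,:2],[2,98],axis=0).round(4).tolist())
E
```

```text
[[[0.3, 0.05, 0.0, 0.11, 0.0], [0.3, 0.04, 0.01, 0.12, 0.0]]]
end [0.5516 0.0714 0.15  ] [[-0.776, -0.011, 0.63], [0.043, 0.997, 0.071], [-0.629, 0.082, -0.773]]
[[[0.3, -0.18, 0.01, 0.15, 0.0], [0.3, -0.18, 0.0, 0.14, 0.0], [0.3, -0.17, 0.01, 0.15, 0.0], [0.3, -0.18, 0.01, 0.14, 0.0], [0.3, -0.18, 0.01, 0.15, 0.0], [0.3, -0.18, 0.0, 0.14, 0.0], [0.3, -0.18, 0.01, 0.15, 0.0], [0.3, -0.17, 0.01, 0.15, 0.0], [0.3, -0.18, 0.01, 0.14, 0.0], [0.3, -0.18, 0.0, 0.15, 0.0]]]
[[[0.3, -0.18, 0.01, 0.14, 0.0], [0.3, -0.18, 0.01, 0.15, 0.0], [0.3, -0.17, 0.01, 0.14, 0.0], [0.3, -0.18, 0.0, 0.15, 0.0], [0.3, -0.18, 0.01, 0.15, 0.0], [0.3, -0.18, 0.01, 0.14, 0.0]]]
end [0.662  0.0763 0.1501] [[-0.776, -0.011, 0.63], [0.043, 0.997, 0.071], [-0.629, 0.082, -0.773]]
tumbler z [0.081  0.0842 0.1942 0.1982]
0.085 [[0.5186, 0.0463], [0.5358, 0.0962]]
0.155 [[0.5191, 0.037], [0.5713, 0.1026]]
```

>>> {"name": "step_arm", "arguments": {"series": [[[0.3,0.05,0.0,0.11,0],[0.3,0.04,0.01,0.12,0],[0.3,-0.18,0.01,0.145,0],[0.3,-0.18,0,0.145,0],[0.3,-0.18,0.01,0.145,0],[0.3,-0.18,0,0.145,0],[0.3,-0.18,0.01,0.145,0],[0.3,-0.18,0.01,0.145,0],[0.3,-0.18,0,0.145,0]]]}}

```text
t: 33.43
position: [0.6019, 0.0731, 0.1518]
tcp_rot: [0.336, 0.009, 0.941, 0.04]
force: [0.0, -0.0, -1.4]
grip_width: 0.0561
gripper_force: 14.5
```

>>> {"name": "step_arm", "arguments": {"series": [[[0.3,-0.18,0.01,0.145,0],[0.3,-0.18,0,0.145,0],[0.3,-0.18,0.01,0.145,0],[0.3,-0.18,0.01,0.145,0]]]}}

```text
t: 33.77
position: [0.6295, 0.0742, 0.152]
tcp_rot: [0.336, 0.009, 0.941, 0.04]
force: [0.0, 0.7, -2.8]
grip_width: 0.0562
gripper_force: 14.5
```

```bash
python3 st.py; python3 - <<'E'
from h import *
st=ctrl.read_state();print(np.round(st["force"],1))
plan([.662,.0762,.150],0,6,g=.3)
E
```

```text
t 33.77 [ 0.166  0.326 -0.47   2.227  1.899  0.234 -0.505] [0.6295 0.0742 0.152 ] phi 39.5 psi 6.3 roll 4.7
[[-0.775, -0.011, 0.632], [0.043, 0.997, 0.07], [-0.631, 0.082, -0.771]]
[ 0.   0.7 -2.8]
[[[0.3, -0.13, 0.01, 0.12, 0.0], [0.3, -0.13, 0.01, 0.13, 0.0], [0.3, -0.14, 0.0, 0.12, 0.0], [0.3, -0.13, 0.01, 0.12, 0.0], [0.3, -0.13, 0.01, 0.13, 0.0], [0.3, -0.13, 0.01, 0.12, 0.0]]]
end [0.6619 0.0762 0.1499] [[-0.775, -0.011, 0.632], [0.043, 0.997, 0.07], [-0.631, 0.082, -0.771]]
```

>>> {"name": "step_arm", "arguments": {"series": [[[0.3,-0.13,0.01,0.12,0],[0.3,-0.13,0.01,0.12,0],[0.3,-0.13,0.01,0.12,0]]]}}

```text
t: 34.02
position: [0.6451, 0.0754, 0.151]
tcp_rot: [0.336, 0.009, 0.941, 0.04]
force: [0.2, -0.2, -1.8]
grip_width: 0.0562
gripper_force: 14.5
```

>>> {"name": "step_arm", "arguments": {"series": [[[0.3,-0.13,0.01,0.12,0],[0.3,-0.13,0.01,0.12,0],[0.3,-0.13,0.01,0.12,0]]]}}

```text
t: 34.27
position: [0.6611, 0.0765, 0.1502]
tcp_rot: [0.336, 0.009, 0.941, 0.04]
force: [0.0, -0.4, -1.4]
grip_width: 0.0558
gripper_force: 14.5
```

```bash
python3 st.py; python3 - <<'E'
from h import *
st=ctrl.read_state();print(np.round(st["force"],1))
plan([.662,.0762,.143],0,4,g=.3)
s=snap("wrist");save(s,"w7")
E
```

```text
t 34.27 [ 0.124  0.367 -0.416  2.161  1.825  0.219 -0.417] [0.6611 0.0765 0.1502] phi 39.5 psi 6.3 roll 4.7
[[-0.775, -0.011, 0.632], [0.043, 0.997, 0.07], [-0.631, 0.082, -0.771]]
[ 0.  -0.4 -1.4]
[[[0.3, 0.03, -0.01, 0.05, 0.0], [0.3, 0.03, 0.0, 0.05, 0.0], [0.3, 0.04, -0.01, 0.05, 0.0], [0.3, 0.03, -0.01, 0.05, 0.0]]]
end [0.6619 0.0762 0.143 ] [[-0.775, -0.011, 0.632], [0.043, 0.997, 0.07], [-0.631, 0.082, -0.771]]
```

View pics/w7.png

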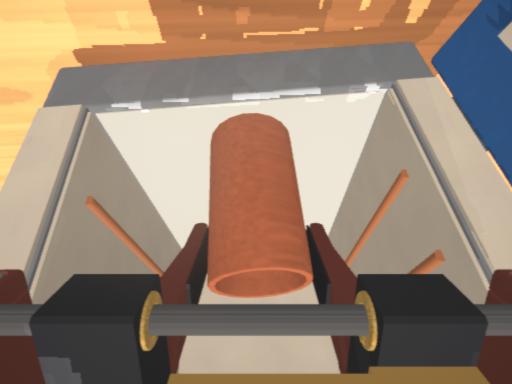

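>>> {"name": "step_arm", "arguments": {"series": [[[0.3,-0.05,0,0.042,0],[0.3,-0.05,0,0.042,0],[0.3,0.03,0,0.04,0],[0.3,0.03,0,0.04,0],[0.3,0.03,0,0.04,0]]]}}

```text
t: 34.73
position: [0.6645, 0.0769, 0.1456]
tcp_rot: [0.336, 0.009, 0.941, 0.04]
force: [-0.7, -0.3, -2.4]
grip_width: 0.056
gripper_force: 14.5
```

>>> {"name": "step_arm", "arguments": {"series": [[[0.3,0.03,0,0.04,0]]]}}

```text
t: 34.82
position: [0.6645, 0.077, 0.144]
tcp_rot: [0.336, 0.009, 0.941, 0.04]
force: [0.1, 0.4, -1.7]
grip_width: 0.056
gripper_force: 14.5
```

>>> {"name": "step_arm", "arguments": {"series": [[[0.3,0.02,0,0.025,0]]]}}

```text
t: 34.9
position: [0.6646, 0.0771, 0.143]
tcp_rot: [0.336, 0.009, 0.941, 0.04]
force: [-2.1, 0.6, 4.5]
grip_width: 0.0563
gripper_force: 14.6
```

>>> {"name": "step_arm", "arguments": {"series": [[[0.3,0,0,0,0]]]}}

```text
t: 34.98
position: [0.6648, 0.077, 0.1432]
tcp_rot: [0.336, 0.009, 0.941, 0.04]
force: [-0.2, -0.5, -1.7]
grip_width: 0.0565
gripper_force: 14.5
```

>>> {"name": "step_arm", "arguments": {"series": [[[0.3,0.015,0,0.02,0],[0.3,0,0,0,0]]]}}

```text
t: 35.15
position: [0.6653, 0.0771, 0.1431]
tcp_rot: [0.336, 0.009, 0.941, 0.04]
force: [-1.4, -0.0, 2.7]
grip_width: 0.0563
gripper_force: 14.5
```

>>> {"name": "step_arm", "arguments": {"series": [[[0.7,0,0,0,0],[0.7,0,0,0,0],[0.85,0,0,0,0],[0.95,0,0,0,0],[0.95,0,0,0,0],[0.95,0,0,0,0]]]}}

```text
t: 35.65
position: [0.6648, 0.0772, 0.1425]
tcp_rot: [0.336, 0.009, 0.941, 0.04]
force: [-0.5, -1.0, -0.6]
grip_width: 0.0822
gripper_force: 0.0
```

```bash
python3 st.py; python3 - <<'E'
from h import *
s=snap("wrist");W=cloud(s);px=s["pixels"].astype(int)
m=(px[...,0]>px[...,2]*1.5)&(W[...,0]>.60)&(W[...,0]<.72)&(abs(W[...,1]-.077)<.036)&(W[...,2]>.06)&(W[...,2]<.18)
q=W[m];print(np.percentile(q[:,2],[.5,2,98,99.5]).round(4))
for a,b in((.07,.09),(.12,.14),(.15,.17)):
    t=q[(q[:,2]>a)&(q[:,2]<b)]
    if len(t): print(a,np.percentile(t[:,:2],[2,98],axis=0).round(4).tolist())
plan([.55,.0715,.150],0,12,g=.95)
E
```

```text
t 35.65 [ 0.142  0.391 -0.441  2.157  1.875  0.238 -0.458] [0.6648 0.0772 0.1425] phi 39.5 psi 6.3 roll 4.7
[[-0.775, -0.011, 0.632], [0.043, 0.997, 0.07], [-0.631, 0.082, -0.771]]
[0.0668 0.0696 0.1646 0.1648]
0.07 [[0.6345, 0.0529], [0.6515, 0.1021]]
0.12 [[0.6344, 0.0521], [0.6539, 0.1021]]
0.15 [[0.6345, 0.0531], [0.687, 0.1025]]
[[[0.95, 0.23, -0.01, -0.22, 0.0], [0.95, 0.24, -0.01, -0.22, 0.0], [0.95, 0.23, -0.01, -0.22, 0.0], [0.95, 0.23, -0.01, -0.22, 0.0], [0.95, 0.24, -0.01, -0.21, 0.0], [0.95, 0.23, -0.01, -0.22, 0.0], [0.95, 0.23, -0.01, -0.22, 0.0], [0.95, 0.24, -0.01, -0.22, 0.0], [0.95, 0.23, -0.01, -0.22, 0.0], [0.95, 0.23, -0.01, -0.22, 0.0]]]
[[[0.95, 0.24, -0.02, -0.22, 0.0], [0.95, 0.23, -0.01, -0.22, 0.0]]]
end [0.5499 0.0714 0.1501] [[-0.775, -0.011, 0.632], [0.043, 0.997, 0.07], [-0.631, 0.082, -0.771]]
```

>>> {"name": "step_arm", "arguments": {"series": [[[0.95,0.12,0,-0.11,0],[0.95,0.23,-0.01,-0.22,0],[0.95,0.23,-0.01,-0.22,0],[0.95,0.23,-0.01,-0.22,0],[0.95,0.23,-0.01,-0.22,0],[0.95,0.23,-0.01,-0.22,0],[0.95,0.23,-0.01,-0.22,0],[0.95,0.23,-0.01,-0.22,0],[0.95,0.23,-0.01,-0.22,0],[0.95,0.23,-0.01,-0.22,0]]]}}

```text
t: 36.53
position: [0.5733, 0.0728, 0.1493]
tcp_rot: [0.336, 0.009, 0.941, 0.04]
force: [1.1, -0.6, -0.3]
grip_width: 0.0834
gripper_force: 0.0
```

>>> {"name": "step_arm", "arguments": {"series": [[[0.95,0.23,-0.01,-0.22,0],[0.95,0.23,-0.01,-0.22,0],[0.95,0.1,0,-0.1,0],[0.95,0,0,0,0]]]}}

```text
t: 36.87
position: [0.5501, 0.0718, 0.1511]
tcp_rot: [0.336, 0.008, 0.941, 0.04]
force: [-0.1, -0.7, 0.4]
grip_width: 0.0835
gripper_force: 0.0
```

```bash
python3 st.py; python3 - <<'E'
from h import *
print(np.round(ctrl.read_state()["force"],1))
s=snap("wrist");save(s,"w8");W=cloud(s);px=s["pixels"].astype(int)
m=(px[...,0]>px[...,2]*1.5)&(W[...,0]>.60)&(W[...,0]<.72)&(abs(W[...,1]-.077)<.036)&(W[...,2]>.07)&(W[...,2]<.18)
q=W[m];print(np.percentile(q[:,2],[.5,2,98,99.5]).round(4))
for a,b in((.07,.09),(.12,.14),(.15,.17)):
    t=q[(q[:,2]>a)&(q[:,2]<b)]
    if len(t): print(a,np.percentile(t[:,:2],[2,98],axis=0).round(4).tolist())
s=snap("scene");save(s,"sc8")
for n in("top","scene"):
    s=snap(n);W=cloud(s);pp=s["pixels"].astype(int);X,Y,Z=W[...,0],W[...,1],W[...,2]
    m=(pp[...,2]>pp[...,0]+35)&(pp[...,2]>pp[...,1]+20)&(abs(Z-.295)<.008)&(X>.3)
    q=W[m]
    if len(q): r=cv2.minAreaRect((q[:,:2]*1000).astype(np.float32)); print(n,len(q),cv2.boxPoints(r).round().tolist())
    m=(Z>.03)&(Z<.13)&(X>.3)&(X<.75)&(Y<-.15)&(Y>-.5)
    c,l,stt,cen=cv2.connectedComponentsWithStats(m.astype(np.uint8))
    for i in range(1,c):
        if stt[i,4]<60: continue
        q=W[l==i]; top=np.percentile(q[:,2],97); t=q[q[:,2]>top-.006]
        print(n,"top",top.round(3),np.round(cv2.minEnclosingCircle((t[:,:2]*1000).astype(np.float32))[0]))
E
```

```text
t 36.87 [ 0.275  0.23  -0.616  2.389  2.057  0.274 -0.715] [0.5501 0.0718 0.1511] phi 39.5 psi 6.3 roll 4.6
[[-0.775, -0.011, 0.632], [0.043, 0.997, 0.07], [-0.631, 0.081, -0.772]]
[-0.1 -0.7  0.4]
[0.0706 0.0727 0.1619 0.1634]
0.07 [[0.6343, 0.0523], [0.6546, 0.103]]
0.12 [[0.6342, 0.0524], [0.6542, 0.1032]]
0.15 [[0.634, 0.0536], [0.6526, 0.1033]]
top 1668 [[383.0, 270.0], [618.0, 195.0], [628.0, 223.0], [392.0, 299.0]]
top top 0.098 [ 557. -325.]
top top 0.098 [ 491. -211.]
scene 1429 [[382.0, 274.0], [618.0, 199.0], [627.0, 227.0], [391.0, 303.0]]
scene top 0.095 [ 556. -320.]
scene top 0.097 [ 489. -204.]
```

View pics/w8.png

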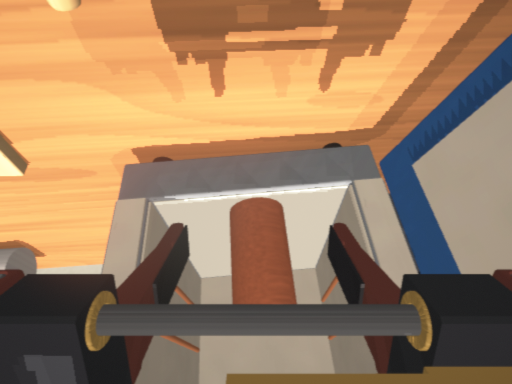

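The tumbler stands upright on the kiln floor. Its foot in the picture is at about (257,205), its near edge is 12 mm behind the front plane, and the gripper is clear of it. The door, mug and jar read the same as before, so I'm handing in.

```bash
python3 -c "
from rig import ctrl
print(ctrl.sign_off())"
```

```text
the job is handed in; nothing more can be done
None
```

The job is handed in at about 37 s of the 64 s: the kiln door is open to about 1.92 rad (limit 2.05) and the tumbler stands upright on the kiln floor, its near edge about 12 mm inside the front plane; the mug and jar did not move, I did not re-measure the brush, and several joints read up to about 0.004 rad past their listed limits while I tilted the tool.

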